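# Centre the slide under the index pin and lock it

## Task

The wooden slide lies loose in the channel of the drilling jig, with the tip of the jig's index pin standing in the slot in its top; the hole for the pin is in the middle of that slot. With light taps and pushes on the slide's two end faces, now from one side and now from the other, feel where the pin stops it and bring the slide to the middle, then press the pin fully home into the hole. Never push hard enough to bend the pin, and do not disturb the things lying around.

Things in the scene. Friction and masses are not known exactly. Their poses are not given: they have to be found in the camera images.
- jig: Drilling jig, fixed on the bench: dark steel base 116 x 300 x 14 mm; two aluminium rails (tops 36 mm above the bench) form a channel 59 mm wide along jig y; an aluminium bridge stands across its middle. Origin: centre of the base's underside, on the bench; x across the channel away from the robot, y along it to the robot's left, z up.
- bridge_mid (a point): Middle of the jig's bridge, on its top, 86 mm above the bench; axes as the jig's. The bridge is 60 mm long (y), 114 mm wide (x), underside at 76 mm. The index pin was clamped by hand in the bridge's slot: it stands on the channel's centre line (x = 0) but 6 to 11 mm to one or other side of this point in y; exactly where is not measured.
- index_pin (a joint): How far the upright index pin has been pressed down, in m: 0 raised, 0.012 fully home. Moves up and down only, takes about 4 N and stays where left. 8 mm steel pin, 1.5 mm bevel at the tip; flat black cap 40 mm across, its top 110 mm above the bench when raised, 98 mm when home (it stops on the bridge). Raised, its tip is 5 mm deep in the slide's slot, 3 mm above the slot's floor.
- slide_mid (a point): Centre (half-way up) of the loose wooden slide, 34 mm above the bench; axes as the jig's. A light wood bar 56 mm (x) x 200 mm (y) x 40 mm high lying in the channel, underside 14 mm and top 54 mm above the bench; its end faces are free. It weighs 0.35 to 0.7 kg; to slide it takes about 1 to 6 N until it bears on the pin.
- slide_slot (a point): Middle of the slot in the slide's top, at top height (54 mm), hidden under the bridge. Slot 36 mm long (y), 14 mm wide, 8 mm deep: the slide can travel 28 mm in all between bearing on the 8 mm pin with one slot end and with the other. At this point is the hole, 11 mm long (y), 14 mm wide, 28 mm deep. Off the hole, the pin lands on the slot's floor and goes no farther.
- tape_measure: Bystander: tape measure 66 x 84 x 36 mm lying behind the jig; origin at the centre of its underside.
- screw_jar: Bystander: glass jar of screws, 66 mm diameter, 86 mm high, standing behind the jig; origin at the centre of its underside.
- pencil: Bystander: flat carpenter's pencil 186 mm long lying behind the jig; origin at the centre of its underside.

How it is judged:
By the outcome, as a careful person would: the job done as asked, in the order asked, and still so for the second after the job is handed in, with the robot touching nothing.
It also fails if it takes over 61 s, if anything falls off the work surface, if the arm or the gripper's body presses on something with over 40 N, if the wrist force passes 120 N, or if a joint passes its speed limit or range.

## Robot

A 6-joint arm with a two-finger parallel gripper is mounted at the origin on a cart in front of the work surface, level with it; the furniture and walls round the work are solid. World frame = base frame: x ahead of the robot, y to its left, z up, the work surface at z = 0. Lengths are in m, angles in rad, forces in N, time in s.
With the tool pointing down it reaches from about 0.375 to 0.9 m from the base axis. Payload 3.1 kg.
Tool frame: the origin (TCP) lies on the centre line of the jaws, within the pads' length; the fingertips stand robot.tip_reach ahead of it and the grasp point (between the pads) is the TCP (robot.tip_reach is the distance from the TCP to the fingertips, in m); z points along the fingers, y is the direction in which the jaws open and shut (so a half turn about z gives the same grasp; the last joint's range is limited). The gripper opens to 87 mm and grips with 3 to 60 N. Pads are 19 mm wide; open, the fingers measure 117 mm over their backs; the gripper's body (75 mm by 190 mm) begins 51 mm behind the grasp point.
Start: joints at [1.065, 0.527, 1.433, -0, 1.181, -0.178], TCP at [0.201, 0.592, 0.206] pointing down, gripper open.
Joint ranges: [-3.08, 3.08], [-0.75, 2.2], [0.22, 2.44], [-1.43, 4.57], [0, 2.65], [-2.85, 2.85]. Speed limits (rad/s): [2.79, 2.79, 3.14, 3.14, 3.14, 3.14].

## Interface

Orientations are given as a unit quaternion [x, y, z, w].
In Python, from rig import telemetry, viewer, robot gives the robot as it stands. The module is installed in compiled form; this text tells all that it offers.
- The arm moves only by the tool step_arm, never from a script. Its argument "targets" is a list of rows, each an object of numbers: "dx", "dy", "dz": the shift along the tool's x, y, z in m; "rx", "ry", "rz": the turn, a rotation vector about the tool's x, y, z in degrees. In form: [{"dx": .., "dy": .., "dz": .., "rx": .., "ry": .., "rz": ..}, ...]. A call has exactly 5 rows; each row is the pose to reach, as a shift and turn from the pose measured when the call began, along the tool's axes at that moment; what a row does not reach only later rows make up. A row lasts 1/8 s, in which the tool goes at most 62.5 mm and 10.7 degrees, less where a joint would pass 70% of its speed; a pose out of reach is approached as far as the arm can. A call with a gripper value outside its range is refused whole. "gripper" is the opening, from 0 (shut) to 1 (fully open), set as the call begins (left out, the last holds). The fingers move at their own pace and stop on an object; "force" is the grip in N (left out, the last holds). Time passes only in rows, so rows that repeat a pose let the fingers close, or fill a call up. It gives the time, the measured TCP pose, the force and the opening at its end, in the units of the state.
- telemetry.get_obs(): the state, without advancing time (a new reading comes with each control period).
- viewer.camera(name): name is "scene" or "top" or "wrist"; returns a dict with "img" (384x512x3 uint8, blue, green, red), "depth" (384x512 float32, m along the optical axis (not along the pixel's ray), 0 where there is no reading), "K" (3x3 intrinsics, pixels), "R" (3x3) and "t" (3): a world point X has camera coordinates R X + t. Camera axes: x right, y down, z forward; pixel columns grow to the right and rows downward; lengths in m; the calibration is good to about 2 mm. A picture is of the moment at which its call begins.
- robot.hand_in(): hands the job in, once; it reports no verdict.
The state is a dict: "time": time; "q": joint angles; "joint_velocities": joint speeds; "joint_torque": joint torques, N m; "position": TCP position; "tool_rot": TCP orientation; "ft_force": force on the tool from outside, world axes, zero at the start; "moment": the same for the moment, N m; "grip_width": finger opening in m.
Only numpy, scipy, OpenCV 4.12 (cv2) and the standard library are available. Lean on these libraries where they do the work, as an engineer would, in place of code of your own. Each camera call takes 0.05 s, during which the arm holds its last target.

## Working session

There is one attempt and no reset: what is moved stays moved. The work goes in short steps, Python scripts to look and compute and a tool call to move; the robot and the scene stay as the last step left them, time stands still between calls to the robot, and variables do not carry over. Pictures are saved under pics/ and viewed, and the job is handed in when it is done.

Besides the shell and the picture viewer there is one more tool, called after ">>>" as name(argument=value, ...) on one line, values as JSON. step_arm: Moves the arm, as the interface text tells. Its arguments: {"type":"object","properties":{"targets":{"type":"array"},"gripper":{"type":"number"},"force":{"type":"number"}},"required":["targets"]}

```bash
mkdir -p pics; ls
python3 - <<'E'
from rig import telemetry, viewer, robot
import cv2,numpy as np
o=telemetry.get_obs()
for k,v in o.items(): print(k,np.round(v,4))
print(robot.tip_reach)
for n in ("scene","top"):
    c=viewer.camera(n); cv2.imwrite(f"pics/{n}0.png",c["img"]); np.savez(f"{n}0.npz",**c)
    print(n,c["K"].round(1).tolist(),c["R"].round(3).tolist(),c["t"].round(3).tolist(), (-c["R"].T@c["t"]).round(3))
E
```

```text
pics
time 0.0
q [ 1.0645  0.5285  1.4339 -0.      1.1814 -0.1785]
joint_velocities [ 0.0005 -0.0015 -0.0005  0.0003 -0.0002 -0.0004]
joint_torque [-1.10000e-03 -4.40038e+01 -1.76597e+01  6.34000e-02  5.81000e-02
 -2.00000e-04]
position [0.2008 0.5911 0.2049]
tool_rot [ 1.631e-01  9.866e-01 -1.000e-03 -4.000e-04]
ft_force [-0.1055  0.4534 -0.1841]
moment [-0.0666  0.0466  0.0355]
grip_width 0.0868
0.019
scene [[437.8, 0.0, 248.4], [0.0, 437.8, 193.2], [0.0, 0.0, 1.0]] [[-0.695, -0.718, -0.023], [-0.333, 0.351, -0.875], [0.637, -0.601, -0.483]] [0.256, 0.378, 0.367] [0.07  0.271 0.514]
top [[439.9, 0.0, 253.9], [0.0, 439.9, 192.3], [0.0, 0.0, 1.0]] [[0.016, -1.0, -0.025], [-0.993, -0.013, -0.118], [0.117, 0.027, -0.993]] [-0.214, 0.593, 0.865] [ 0.491 -0.229  0.924]
```

View pics/scene0.png

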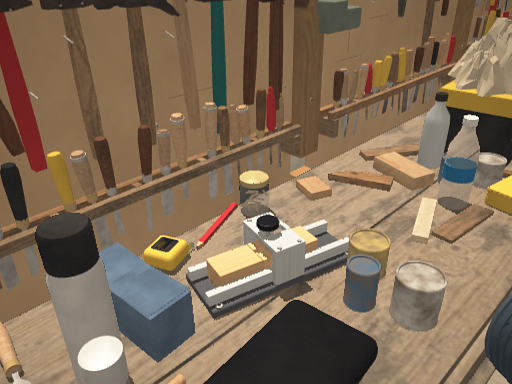

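View pics/top0.png

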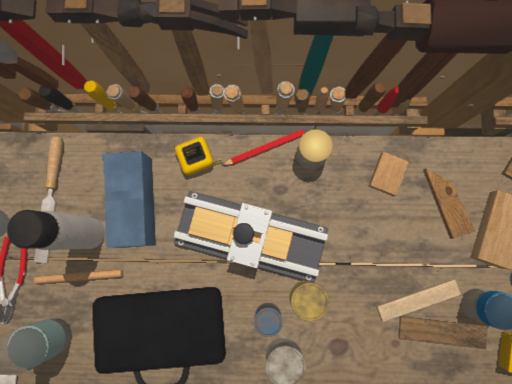

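The scene view shows the jig, bridge and black pin cap near (268,222). In the top view the jig spans about (177..327, 193..280), with the cap at (243,233) and slide ends near (190,218) and (291,248). Next I'll measure these from depth.

```bash
cat > h.py <<'E'
import numpy as np,cv2
def cloud(c):
    K,R,t,d=c["K"],c["R"],c["t"],c["depth"]
    v,u=np.mgrid[:d.shape[0],:d.shape[1]]
    P=np.stack([(u-K[0,2])/K[0,0]*d,(v-K[1,2])/K[1,1]*d,d],-1)
    W=(P-t)@R; W[d==0]=np.nan; return W
def proj(c,X):
    p=c["K"]@(c["R"]@np.asarray(X)+c["t"]); return p[:2]/p[2]
E
python3 - <<'E'
from h import *
for n in("top","scene"):
    c=np.load(n+"0.npz"); W=cloud(c); im=c["img"].astype(int)
    b,g,r=[im[...,i] for i in range(3)]
    hsv=cv2.cvtColor(c["img"],cv2.COLOR_BGR2HSV)
    z=W[...,2]
    reg=(W[...,0]>.33)&(W[...,0]<.65)&(W[...,1]>-.45)&(W[...,1]<-.0)
    for nm,m in (("slide",reg&(abs(z-.054)<.004)&(r-b>50)),("rails",reg&(abs(z-.036)<.004)&(r-b<40)),("bridge",reg&(abs(z-.086)<.004)&(r>100)),("cap",reg&(abs(z-.11)<.005)&(r<60))):
        if m.sum()<5: print(n,nm,m.sum());continue
        P=W[m]; 
        k,lab,st,ce=cv2.connectedComponentsWithStats(m.astype(np.uint8))
        for i in range(1,k):
            if st[i,4]<20: continue
            Q=W[lab==i]; rc=cv2.minAreaRect(Q[:,:2].astype(np.float32)*1000)
            print(n,nm,st[i,4],"px",ce[i].round(),"mean",Q.mean(0).round(4),"rect mm",np.round(rc[0],1),np.round(rc[1],1),round(rc[2],1))
c=np.load("top0.npz")
cv2.imwrite("pics/topz.png",cv2.resize(c["img"][170:300,160:350],None,fx=4,fy=4,interpolation=cv2.INTER_CUBIC))
c=np.load("scene0.npz")
cv2.imwrite("pics/scz.png",cv2.resize(c["img"][180:320,170:370],None,fx=4,fy=4,interpolation=cv2.INTER_CUBIC))
E
```

```text
top slide 1188 px [212. 225.] mean [ 0.5275 -0.1241  0.0545] rect mm [ 527.5 -124.3] [87.7 55.5] 75.8
top slide 707 px [277. 243.] mean [ 0.4951 -0.2517  0.0544] rect mm [ 495.3 -251.6] [49.5 55.4] 75.8
top slide 63 px [256. 238.] mean [ 0.5044 -0.2118  0.0545] rect mm [ 504.9 -212.1] [14.3 18. ] 72.6
top rails 377 px [210. 206.] mean [ 0.5666 -0.1176  0.0363] rect mm [ 566.5 -117.9] [116.5  14. ] 75.9
top rails 409 px [298. 230.] mean [ 0.5217 -0.2949  0.0363] rect mm [ 521.8 -294.4] [120.1  14. ] 75.9
top rails 395 px [201. 241.] mean [ 0.4955 -0.1006  0.0364] rect mm [495.7 -99.9] [116.5  13.9] 75.8
top rails 423 px [289. 265.] mean [ 0.4511 -0.2769  0.0363] rect mm [ 451.1 -276.4] [119.7  14. ] 75.7
top rails 258 px [197. 297.] mean [ 0.3857 -0.0954  0.0368] rect mm [388.7 -85.1] [157.8  61.3] 67.9
top bridge 1412 px [250. 235.] mean [ 0.5079 -0.2004  0.0865] rect mm [ 508.6 -198.1] [ 60.1 113. ] 75.7
top cap 43 px [241. 240.] mean [ 0.4988 -0.1847  0.111 ] rect mm [ 500.8 -185.2] [33.2 14.7] 71.5
scene slide 207 px [305. 235.] mean [ 0.4887 -0.2635  0.0526] rect mm [ 491.9 -263.
[... 453 characters left out ...]
326. 248.] mean [ 0.449  -0.2786  0.0344] rect mm [ 450.4 -280.8] [105.   18.7] 76.6
scene rails 110 px [197. 267.] mean [ 0.5752 -0.0778  0.0343] rect mm [575.6 -78.6] [33.8 15.6] 74.7
scene rails 602 px [249. 280.] mean [ 0.4862 -0.1179  0.0347] rect mm [ 485.  -130.4] [179.8  29.1] 69.2
scene rails 76 px [354. 292.] mean [ 0.3455 -0.2127  0.036 ] rect mm [ 349.1 -214. ] [ 9.3 36.5] 86.4
scene rails 73 px [264. 326.] mean [ 0.3951 -0.061   0.0378] rect mm [395.8 -64.2] [  5.4 127.7] 5.4
scene bridge 864 px [276. 236.] mean [ 0.4939 -0.1907  0.0846] rect mm [ 508.8 -198.9] [ 62.  116.7] 75.5
scene cap 229 px [268. 222.] mean [ 0.5086 -0.1855  0.1087] rect mm [ 509.8 -185.8] [35.5 38.8] 61.2
```

View pics/topz.png

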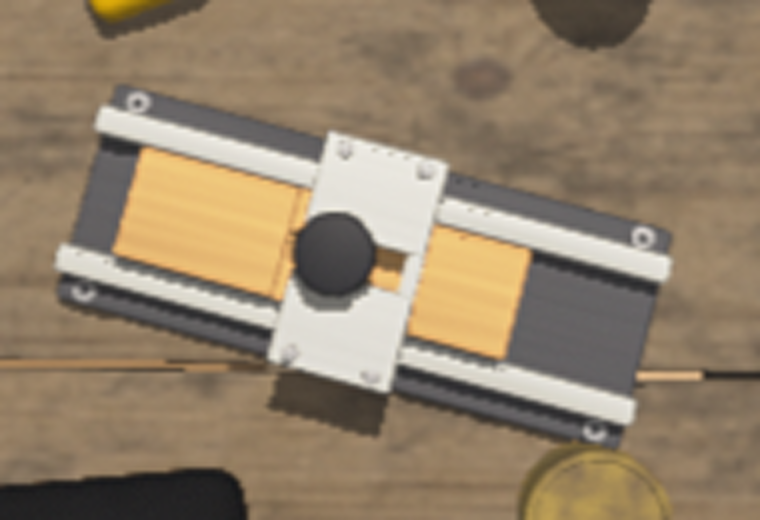

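View pics/scz.png

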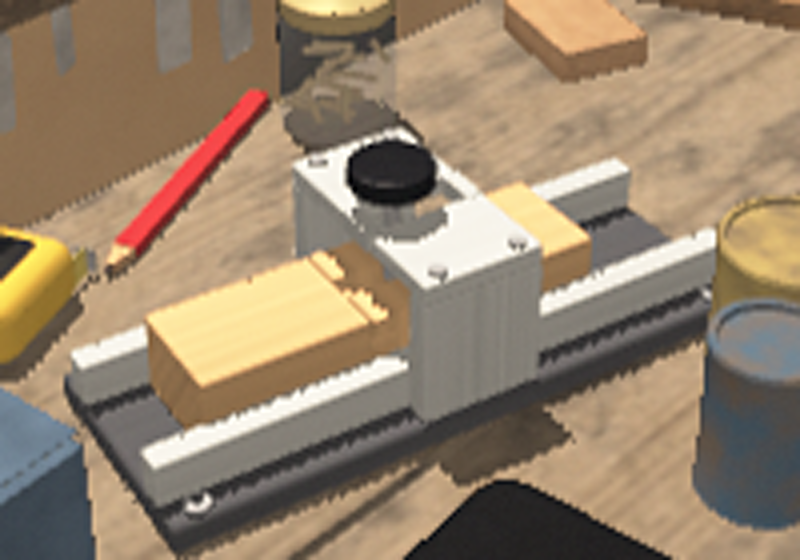

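```bash
cat >> h.py <<'E'
yaw=np.deg2rad(-14.2); B=np.array([.5086,-.1985])
X=np.array([np.cos(yaw),np.sin(yaw)]); Y=np.array([-np.sin(yaw),np.cos(yaw)])
def w2j(p): d=np.asarray(p)[...,:2]-B; return np.stack([d@X,d@Y],-1)
def j2w(a,b): return B+a*X+b*Y
E
python3 - <<'E'
from h import *
H={}
pts=np.concatenate([cloud(np.load(n+"0.npz")).reshape(-1,3) for n in("top","scene")])
pts=pts[~np.isnan(pts[:,0])]
# coarse height map
print("world 5cm grid max z (cm); rows x .1-.75, cols y .7..-.5")
ys=np.arange(.7,-.55,-.05)
print("     "+" ".join(f"{y*100:4.0f}" for y in ys))
for x in np.arange(.1,.8,.05):
    r=[]
    for y in ys:
        m=(abs(pts[:,0]-x)<.025)&(abs(pts[:,1]-y)<.025)
        r.append(f"{np.percentile(pts[m,2],99)*100:4.0f}" if m.sum()>3 else "   .")
    print(f"{x*100:4.0f} "+" ".join(r))
for n in("top","scene"):
    c=np.load(n+"0.npz");W=cloud(c);j=w2j(W)
    r=c["img"].astype(int).max(-1)
    m=(abs(j[...,0])<.03)&(abs(j[...,1])<.05)&(W[...,2]>.105)&(r<110)
    q=j[m]; (cc,rr)=cv2.minEnclosingCircle(q.astype(np.float32)*1000)
    print(n,"cap jig mm",m.sum(),np.round(cc,1),round(rr,1),q.mean(0)*1000,W[m][:,2].max())
for b in (140,-115): print(b,j2w(0,b/1000))
E
```

```text
world 5cm grid max z (cm); rows x .1-.75, cols y .7..-.5
       70   65   60   55   50   45   40   35   30   25   20   15   10    5   -0   -5  -10  -15  -20  -25  -30  -35  -40  -45  -50
  10    .    .    .    .    .    .    .    .    .    .    .    .    .    .   30    .    .    .    .    .    .    .    .    .    .
  15    .    .    .    .    .    .    .    .    .    .    .    .    .    .    .    .    .    .   -0   -0   -0    .    .    .    .
  20    .    .    .    .    .    .    .    .    1    1    0    0    0    0    3    3    2    0    0    0    0    0    0    0    0
  25    .    .    .    .    .    .    .    .    .    0   18    5    5    5    5    5    5    5    0    8    8    0    0    0    0
  30    .    .    .    .    .    .    .    .    1    0   27   18    5    5    5    5    5    5    6    8    8    0    0    0    1
  35    .    .    .    .    .    .    .    .    1    0   18    9    5    5    5    5    5    5    8    8    7    7    0    2    2
  40    .    .    .    .    .    .    .    .    1    2    2    2    4    5    5    5    5    5    0    0    7    7    0    1    2
  4
[... 431 characters left out ...]
    0    2    2    0    9    9    9    4    4    2    0    0    0    0    0    2    3
  65    .    .    .    .    .    .    .    0    0    3    3    0    9    9    9    4    4    1    1    0    9    9    0    2    3
  70    .    .    .    .    .    .    .    0    0    3   15   25   25   22   25   23   25   25   25   24   46   48   48   48   48
  75    .    .    .    .    .    .   -7    0   12   20   28   36   44   47   48   47   48   48   49   48   47   48   48   49   48
top cap jig mm 343 [-0.1 10.7] 19.4 [-0.1929213 10.3832665] 0.11524950616306427
scene cap jig mm 246 [-1.4 10.4] 20.6 [-3.18338327 12.66342398] 0.11114724502072434
140 [ 0.54294303 -0.06277765]
-115 [ 0.48038965 -0.30998622]
```

```bash
cat >> h.py <<'E'
from scipy.spatial.transform import Rotation as Ro
def delta(pos,yawdeg=-14.2,o=None):
    "tool-frame shift & rotvec deg to world pos, tool down, tool y at yaw"
    from rig import telemetry
    o=o or telemetry.get_obs()
    R0=Ro.from_quat(o["tool_rot"])
    a=np.deg2rad(yawdeg); y=np.array([np.cos(a),np.sin(a),0]); z=np.array([0,0,-1.]); x=np.cross(y,z)
    R1=Ro.from_matrix(np.stack([x,y,z],1))
    return R0.inv().apply(np.array(pos)-o["position"])*1000,(R0.inv()*R1).as_rotvec(degrees=True)
E
python3 - <<'E'
from h import *
from rig import telemetry
print(telemetry.get_obs()["time"])
p=j2w(0,.155)
d=delta([p[0],p[1],.35]); print(p,d[0].round(1),d[1].round(2))
c=np.load("top0.npz");W=cloud(c);j=w2j(W)
m=(abs(j[...,0])<.12)&(j[...,1]>.152)&(j[...,1]<.24)&(W[...,2]>.06)
print("box: min jig y",j[m][:,1].min(),"maxz",np.nanpercentile(W[m][:,2],99))
for a in(-.1,-.05,0,.05,.1):
    mm=m&(abs(j[...,0]-a)<.02)
    if mm.any(): print(a,j[mm][:,1].min())
E
```

```text
0.1
[ 0.54662264 -0.04823597] [-533.2 -494.3 -144.2] [-1.000e-01  7.000e-02  8.542e+01]
box: min jig y 0.18661439145645642 maxz 0.09281660881289432
-0.1 0.21801777058607602
-0.05 0.18661439145645642
0 0.20424985284783587
0.05 0.22147110573579615
0.1 0.23957591190950484
```

>>> step_arm(targets=[{"dx":0,"dy":0,"dz":-0.05,"rx":0,"ry":0,"rz":9},{"dx":0,"dy":0,"dz":-0.1,"rx":0,"ry":0,"rz":18},{"dx":0,"dy":0,"dz":-0.145,"rx":0,"ry":0,"rz":27},{"dx":0,"dy":0,"dz":-0.145,"rx":0,"ry":0,"rz":36},{"dx":0,"dy":0,"dz":-0.145,"rx":0,"ry":0,"rz":45}], gripper=0, force=20)

```text
time: 0.72
position: [0.2009, 0.5913, 0.3504]
tool_rot: [0.53, 0.848, -0.001, 0.0]
ft_force: [0.4, 0.6, -1.3]
grip_width: 0.045
```

Run:
```python
from h import *
p=j2w(0,.145)
d=delta([p[0],p[1],.35]); print(p,d[0].round(1),d[1].round(2))
```

```text
[ 0.54416957 -0.05793042] [-734.    24.9    1. ] [-0.05  0.07 40.12]
```

>>> step_arm(targets=[{"dx":-0.06,"dy":0.002,"dz":0,"rx":0,"ry":0,"rz":8},{"dx":-0.12,"dy":0.004,"dz":0,"rx":0,"ry":0,"rz":16},{"dx":-0.18,"dy":0.006,"dz":0,"rx":0,"ry":0,"rz":24},{"dx":-0.24,"dy":0.008,"dz":0,"rx":0,"ry":0,"rz":32},{"dx":-0.3,"dy":0.01,"dz":0,"rx":0,"ry":0,"rz":40}])

```text
time: 1.35
position: [0.3414, 0.324, 0.3504]
tool_rot: [0.79, 0.613, -0.001, 0.0]
ft_force: [1.6, 0.4, 0.7]
grip_width: 0.0017
```

Run:
```python
from h import *
p=j2w(0,.145)
d=delta([p[0],p[1],.35]); print(p,d[0].round(1),d[1].round(2))
```

```text
[ 0.54416957 -0.05793042] [-319.9  290.9    0.8] [-0.03  0.1  -0.12]
```

>>> step_arm(targets=[{"dx":-0.044,"dy":0.04,"dz":0},{"dx":-0.088,"dy":0.08,"dz":0},{"dx":-0.132,"dy":0.12,"dz":0},{"dx":-0.176,"dy":0.16,"dz":0},{"dx":-0.22,"dy":0.2,"dz":0}])

```text
invalid input
```

>>> step_arm(targets=[{"dx":-0.035,"dy":0.031,"dz":0},{"dx":-0.07,"dy":0.062,"dz":0},{"dx":-0.1,"dy":0.091,"dz":0.03},{"dx":-0.1,"dy":0.091,"dz":0.08},{"dx":-0.1,"dy":0.091,"dz":0.13}])

```text
invalid input
```

Run:
```python
from h import *
from rig import viewer,telemetry
c=viewer.camera("top"); cv2.imwrite("pics/t1.png",cv2.resize(c["img"][100:320,100:380],None,fx=2.5,fy=2.5))
o=telemetry.get_obs(); print(o["position"],w2j(o["position"]),o["q"],o["ft_force"])
p=j2w(0,.142)
d=delta([p[0],p[1],.056]); print(p,d[0].round(1),d[1].round(2))
```

```text
[0.34472391 0.3178799  0.35022688] [-0.28554072  0.46040208] [ 0.51172887  0.15756446  1.59366183 -0.00834786  1.39318238  0.77219469] [ 0.67123071 -4.10335398  0.26688661]
[ 0.54343365 -0.06083876] [-312.9  288.   297.8] [ 0.21  0.45 -0.64]
```

View pics/t1.png

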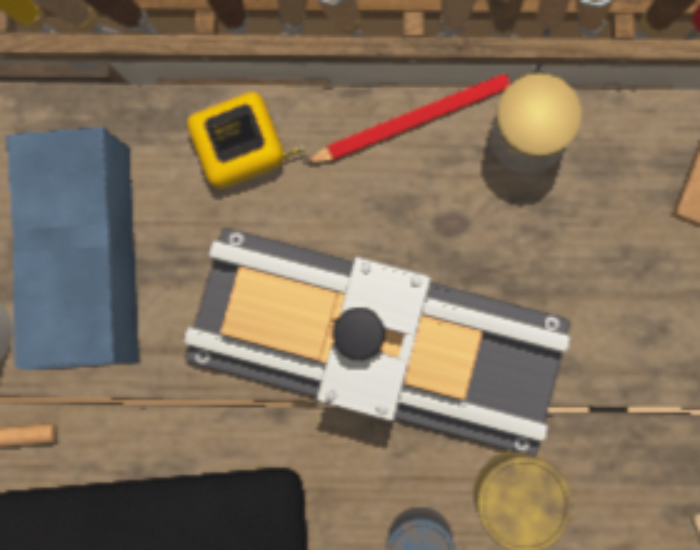

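The two calls were refused because every row needs all six keys. The arm is still short of the jig, which the view shows undisturbed. Repeating the calls with full rows.

>>> step_arm(targets=[{"dx":-0.044,"dy":0.04,"dz":0,"rx":0,"ry":0,"rz":0},{"dx":-0.088,"dy":0.08,"dz":0,"rx":0,"ry":0,"rz":0},{"dx":-0.132,"dy":0.12,"dz":0,"rx":0,"ry":0,"rz":0},{"dx":-0.176,"dy":0.16,"dz":0,"rx":0,"ry":0,"rz":0},{"dx":-0.22,"dy":0.2,"dz":0,"rx":0,"ry":0,"rz":0}])

```text
time: 2.02
position: [0.4822, 0.0525, 0.3525]
tool_rot: [0.792, 0.61, -0.002, 0.004]
ft_force: [0.2, 0.8, -0.3]
grip_width: 0.0001
```

Run:
```python
from h import *
p=j2w(0,.144)
d=delta([p[0],p[1],.2]); print(p,d[0].round(1),d[1].round(2))
```

```text
[ 0.54392426 -0.05889987] [-90.7  87.7 153.5] [ 0.19  0.43 -0.62]
```

>>> step_arm(targets=[{"dx":-0.04,"dy":0.04,"dz":0,"rx":0,"ry":0,"rz":0},{"dx":-0.08,"dy":0.08,"dz":0,"rx":0,"ry":0,"rz":0},{"dx":-0.091,"dy":0.088,"dz":0.05,"rx":0.2,"ry":0.4,"rz":-0.6},{"dx":-0.091,"dy":0.088,"dz":0.1,"rx":0.2,"ry":0.4,"rz":-0.6},{"dx":-0.091,"dy":0.088,"dz":0.15,"rx":0.2,"ry":0.4,"rz":-0.6}])

```text
time: 2.65
position: [0.544, -0.0595, 0.2017]
tool_rot: [0.789, 0.614, -0.0, -0.0]
ft_force: [0.3, -0.3, -0.3]
grip_width: 0.0003
```

Run:
```python
from h import *
from rig import viewer,telemetry
c=viewer.camera("scene"); cv2.imwrite("pics/s1.png",c["img"])
o=telemetry.get_obs(); print(o["position"],w2j(o["position"]),o["q"],o["ft_force"])
p=j2w(0,.144)
d=delta([p[0],p[1],.056]); print(p,d[0].round(1),d[1].round(2))
```

```text
[ 0.53903238 -0.05792492  0.19514935] [-0.00498158  0.14374514] [-3.12917762e-01  4.35981659e-01  1.64174226e+00 -6.28694282e-04
  1.07836428e+00 -6.39281595e-02] [-2.50633205  0.4622902  -3.11235173]
[ 0.54392426 -0.05889987] [  0.2   7.  139.1] [-0.83 -0.02 -0.05]
```

View pics/s1.png

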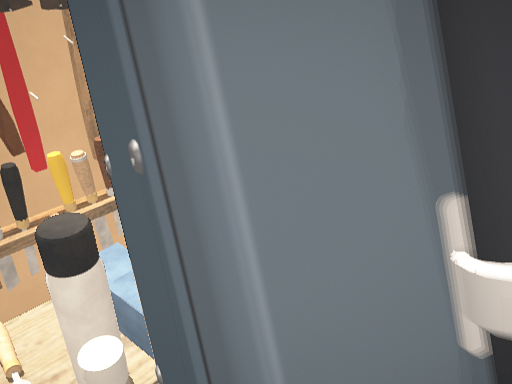

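The scene view is blocked by the arm (it fills columns 70–512). The arm overshoots a few mm after fast moves, so I'll settle it at the end of each one. Descending now beside the left end face.

>>> step_arm(targets=[{"dx":0,"dy":0.005,"dz":0.04,"rx":0,"ry":0,"rz":0},{"dx":0,"dy":0.006,"dz":0.08,"rx":0,"ry":0,"rz":0},{"dx":0,"dy":0.006,"dz":0.115,"rx":0,"ry":0,"rz":0},{"dx":0,"dy":0.006,"dz":0.135,"rx":0,"ry":0,"rz":0},{"dx":0,"dy":0.006,"dz":0.138,"rx":0,"ry":0,"rz":0}])

```text
time: 3.32
position: [0.5424, -0.0584, 0.0563]
tool_rot: [0.789, 0.614, -0.005, -0.007]
ft_force: [0.2, -0.3, 0.0]
grip_width: 0.0006
```

```bash
cat > st.py <<'E'
from h import *
from rig import viewer,telemetry
import sys
o=telemetry.get_obs(); F=o["ft_force"]
print("t",round(o["time"],2),"z",o["position"][2].round(4),"jig mm",(w2j(o["position"])*1000).round(2),"F jig",round(F[:2]@X,2),round(F[:2]@Y,2),F[2].round(2),"v",np.abs(o["joint_velocities"]).max().round(4))
d=delta(o["position"],o=o); print("rot err",d[1].round(2))
if len(sys.argv)>1:
    for n in sys.argv[2:]:
        c=viewer.camera(n); np.savez(f"{sys.argv[1]}_{n}.npz",**c); cv2.imwrite(f"pics/{sys.argv[1]}_{n}.png",c["img"])
        W=cloud(c);j=w2j(W)*1000; im=c["img"].astype(int)
        m=(abs(j[...,0])<24)&(abs(j[...,1])<150)&(abs(W[...,2]-.054)<.005)&(im[...,2]-im[...,0]>50)
        if m.sum()>50: q=j[...,1][m]; print(n,"slide y range",q.min().round(1),q.max().round(1),m.sum())
E
python3 st.py a top wrist
```

```text
t 3.33 z 0.0563 jig mm [ -1.61 144.07] F jig 0.31 -0.27 0.01 v 0.0494
rot err [-0.99 -0.03 -0.03]
top slide y range -79.4 119.1 1718
```

View pics/a_top.png

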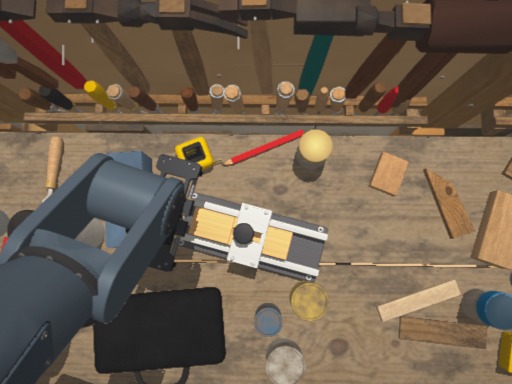

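View pics/a_wrist.png

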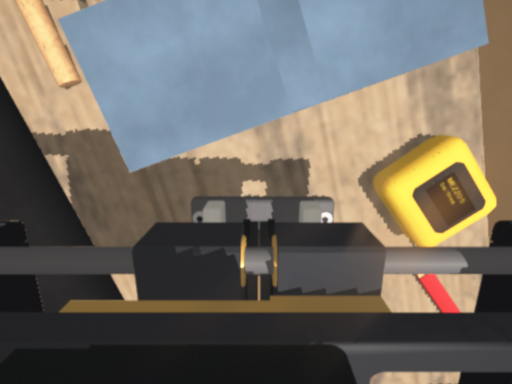

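The top view shows the gripper at (175,230), beside the slide's left end and clear of the tape and box. The slide's right end measures y=-79.4, so its centre is at about +20. Pushing in -y (tool -x) now.

>>> step_arm(targets=[{"dx":-0.003,"dy":0,"dz":0,"rx":-0.3,"ry":0,"rz":0},{"dx":-0.006,"dy":0.001,"dz":0,"rx":-0.6,"ry":0,"rz":0},{"dx":-0.009,"dy":0.0015,"dz":0,"rx":-0.9,"ry":0,"rz":0},{"dx":-0.011,"dy":0.0015,"dz":0,"rx":-0.9,"ry":0,"rz":0},{"dx":-0.012,"dy":0.0015,"dz":0,"rx":-0.9,"ry":0,"rz":0}])

```text
time: 4.05
position: [0.542, -0.0711, 0.0577]
tool_rot: [0.789, 0.614, 0.001, 0.001]
ft_force: [0.3, 0.6, -0.2]
grip_width: 0.0
```

```bash
python3 st.py b top
```

```text
t 4.05 z 0.0577 jig mm [  1.08 131.73] F jig 0.13 0.65 -0.24 v 0.0144
rot err [ 0.1  -0.02 -0.05]
top slide y range -79.4 117.5 1624
```

>>> step_arm(targets=[{"dx":-0.002,"dy":0,"dz":0,"rx":0,"ry":0,"rz":0},{"dx":-0.004,"dy":0,"dz":0,"rx":0,"ry":0,"rz":0},{"dx":-0.006,"dy":0,"dz":0,"rx":0,"ry":0,"rz":0},{"dx":-0.008,"dy":0,"dz":0,"rx":0,"ry":0,"rz":0},{"dx":-0.01,"dy":0,"dz":0,"rx":0,"ry":0,"rz":0}])

```text
time: 4.72
position: [0.5394, -0.0809, 0.0576]
tool_rot: [0.789, 0.614, 0.001, 0.001]
ft_force: [-0.1, -0.7, -0.8]
grip_width: 0.0003
```

```bash
python3 st.py c top
```

```text
t 4.72 z 0.0576 jig mm [  1.06 121.54] F jig 0.06 -0.69 -0.81 v 0.0298
rot err [ 0.1  -0.02 -0.05]
top slide y range -79.4 106.7 1490
```

```bash
python3 - <<'E'
from h import *
c=np.load("c_top.npz"); cv2.imwrite("pics/c1.png",cv2.resize(c["img"][150:290,140:340],None,fx=4,fy=4,interpolation=cv2.INTER_CUBIC))
E
python3 st.py c2 wrist
```

```text
t 4.78 z 0.0576 jig mm [  1.1  121.36] F jig -0.51 0.49 0.18 v 0.0054
rot err [ 0.1  -0.01 -0.05]
```

View pics/c1.png

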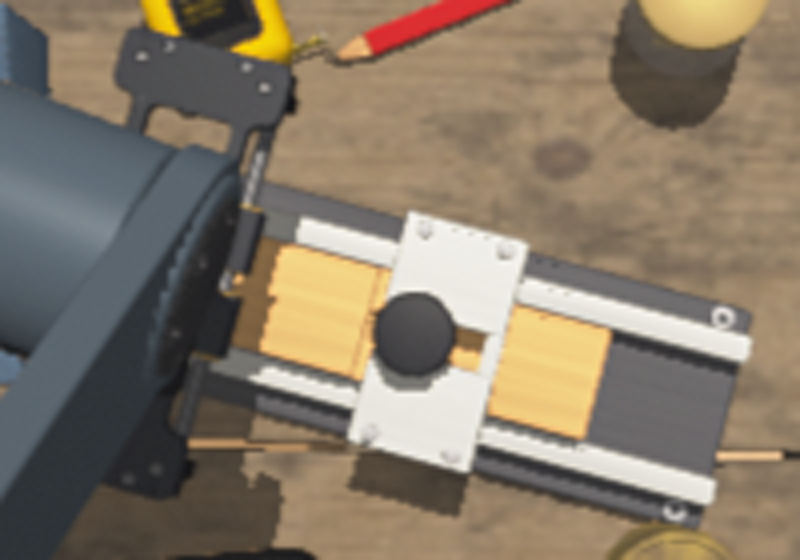

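View pics/c2_wrist.png

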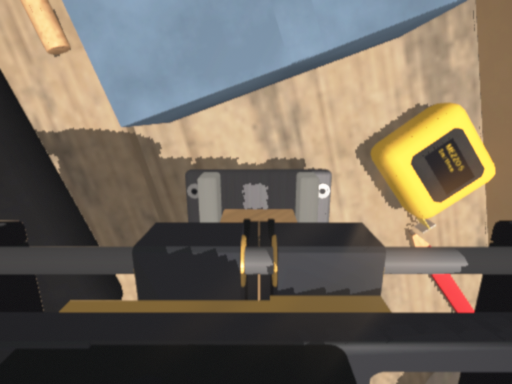

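Run:
```python
from h import *
c=np.load("c2_wrist.npz"); 
C=-c["R"].T@c["t"]; print("cam jig",w2j(C)*1000,C[2], "axis",c["R"][2])
for nm,a,b,z in (("slide end top x-28",-.028,.1205,.054),("x28",.028,.1205,.054),("end bottom",0,.1205,.014),("end top",0,.1205,.054),("TCP",.001,.1214,.0576),("tip",.001,.1214,.0386),("jig end",0,.15,.014)):
    print(nm,proj(c,[*j2w(a,b),z]).round())
W=cloud(c);
for u,v in((258,215),(260,240),(248,260),(275,260),(260,290),(160,310),(220,305),(258,195),(205,200),(262,235)): print(u,v,c["img"][v,u],(w2j(W[v,u])*1000).round(1),W[v,u,2].round(4))
```

```text
cam jig [  1.17611466 192.57808284] 0.2365165011147614 axis [-0.06355319 -0.25341124 -0.96526874]
slide end top x-28 [215. 225.]
x28 [299. 224.]
end bottom [257. 206.]
end top [257. 224.]
TCP [258. 225.]
tip [258. 215.]
jig end [257. 170.]
258 215 [ 76 111 143] [  0.8 119.4] 0.0321
260 240 [40 45 51] [  1.9 130.5] 0.1007
248 260 [131 133 138] [ -1.8 152. ] 0.1613
275 260 [ 65 111 140] [  5.7 153.8] 0.1646
260 290 [ 65  84 105] [  1.8 117.4] 0.1241
160 310 [ 54  99 126] [-23.3 145.3] 0.1743
220 305 [ 54  95 120] [ -8.7 145.1] 0.1721
258 195 [137 138 144] [  0.9 129.5] 0.0131
205 200 [140 148 153] [-37.4 132. ] 0.0353
262 235 [34 33 33] [  3.  130.7] 0.0947
```

Run:
```python
from h import *
c=np.load("c2_wrist.npz"); W=cloud(c); j=w2j(W)*1000
for v in range(200,262,4): print(v,[(int(a),int(b),int(z*1000)) for (a,b),z in zip(j[v,[225,240,250,258,270,285]],W[v,[225,240,250,258,270,285],2])])
print(proj(c,[*j2w(0,.131),.0386]),proj(c,[*j2w(0,.131),.08]))
cv2.imwrite("pics/c3.png",cv2.resize(c["img"][150:330,130:390],None,fx=3,fy=3,interpolation=cv2.INTER_CUBIC))
```

```text
200 [(-25, 125, 12), (-13, 125, 13), (-5, 125, 13), (0, 125, 14), (10, 125, 13), (22, 125, 14)]
204 [(-25, 122, 14), (-13, 122, 13), (-5, 122, 13), (0, 122, 13), (10, 122, 13), (22, 122, 14)]
208 [(-25, 118, 13), (-13, 119, 14), (-5, 118, 13), (0, 118, 14), (10, 118, 13), (22, 118, 13)]
212 [(-24, 118, 23), (-12, 119, 24), (-5, 119, 24), (0, 119, 25), (10, 119, 25), (21, 119, 24)]
216 [(-23, 119, 33), (-12, 119, 33), (-5, 119, 34), (0, 118, 32), (9, 118, 33), (20, 119, 34)]
220 [(-22, 119, 42), (-11, 119, 41), (-3, 131, 75), (0, 119, 41), (7, 132, 77), (20, 119, 41)]
224 [(-9, 159, 151), (-4, 159, 151), (-3, 131, 79), (0, 130, 79), (7, 132, 83), (9, 158, 151)]
228 [(-8, 159, 154), (-4, 159, 155), (-3, 131, 86), (0, 131, 86), (7, 132, 89), (9, 158, 153)]
232 [(-8, 158, 156), (-4, 159, 158), (-3, 130, 90), (0, 130, 91), (7, 132, 94), (8, 158, 157)]
236 [(-8, 159, 160), (-3, 159, 161), (-3, 131, 96), (0, 131, 97), (6, 133, 101), (8, 159, 160)]
240 [(-7, 159, 164), (-3, 159, 163), (-3, 131, 102), (0, 129, 98), (6, 131, 101), (8, 159, 163)]
244 [(-7, 158, 165), (-3, 158, 164), (-2, 131, 106), (0, 126, 97), (6, 132, 109), (8, 158, 165)]
248 [(-7, 158, 167), (-3, 157, 164), (-1, 153, 157), (1, 154, 158), (4, 154, 157), (7, 159, 168)]
252 [(-7, 157, 167), (-3, 156, 165), (-1, 153, 159), (1, 153, 160), (4, 153, 160), (8, 157, 167)]
256 [(-7, 156, 168), (-3, 155, 166), (-1, 152, 160), (1, 153, 161), (4, 152, 160), (8, 156, 167)]
260 [(-7, 155, 168), (-3, 154, 165), (-1, 152, 161), (1, 152, 161), (4, 152, 162), (8, 155, 167)]
[256.76659444 202.66284495] [256.40754438 224.10343075]
```

View pics/c3.png

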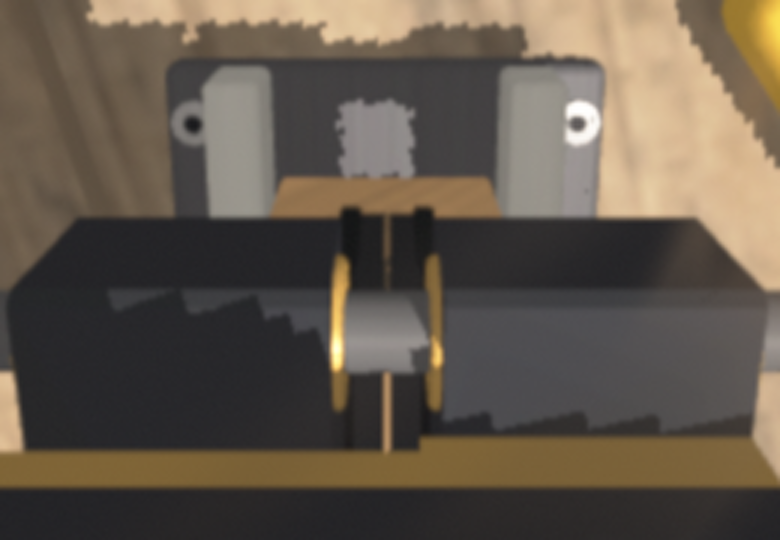

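Two findings from the wrist view. The closed fingertips (around (250..270,218)) sit at z≈0.073 by depth, not the 0.039 expected from the TCP and tip_reach. The slide's end face is visible beneath them at y≈119, so the fingers are above the slide and nothing has been touched. I'll back off, lower a little and re-measure.

>>> step_arm(targets=[{"dx":0.006,"dy":0,"dz":0,"rx":0,"ry":0,"rz":0},{"dx":0.014,"dy":0,"dz":0,"rx":0,"ry":0,"rz":0},{"dx":0.019,"dy":0,"dz":0.004,"rx":0,"ry":0,"rz":0},{"dx":0.019,"dy":-0.001,"dz":0.009,"rx":0,"ry":0,"rz":0},{"dx":0.019,"dy":-0.001,"dz":0.01,"rx":0,"ry":0,"rz":0}])

```text
time: 5.45
position: [0.5427, -0.0621, 0.047]
tool_rot: [0.789, 0.614, 0.0, 0.0]
ft_force: [0.4, 0.8, 0.1]
grip_width: 0.0009
```

```bash
python3 st.py d wrist
python3 - <<'E'
from h import *
from rig import telemetry
c=np.load("d_wrist.npz"); W=cloud(c); j=w2j(W)*1000
for v in range(196,232,3): print(v,[(int(a),int(b),int(z*1000)) for (a,b),z in zip(j[v,[225,240,250,258,270,285]],W[v,[225,240,250,258,270,285],2])])
C=-c["R"].T@c["t"]; o=telemetry.get_obs(); R=Ro.from_quat(o["tool_rot"]); print("cam in tool",R.inv().apply(C-o["position"]))
cv2.imwrite("pics/d3.png",cv2.resize(c["img"][130:330,130:390],None,fx=3,fy=3,interpolation=cv2.INTER_CUBIC))
# top: gripper heights
c=np.load("c_top.npz"); W=cloud(c); j=w2j(W)*1000
m=(abs(j[...,0])<110)&(j[...,1]>70)&(j[...,1]<165)&(W[...,2]>.06)
z=W[...,2][m]; print(np.histogram(z,bins=np.arange(.06,.4,.02)))
E
```

```text
t 5.45 z 0.047 jig mm [ -0.43 140.61] F jig 0.22 0.93 0.14 v 0.0151
rot err [ 0.03 -0.02 -0.04]
196 [(-26, 148, 6), (-14, 149, 6), (-7, 149, 6), (0, 149, 6), (8, 149, 6), (20, 148, 5)]
199 [(-25, 148, 12), (-14, 148, 12), (-6, 148, 14), (0, 148, 13), (8, 148, 12), (19, 148, 12)]
202 [(-25, 146, 14), (-14, 146, 12), (-6, 146, 13), (0, 146, 13), (8, 146, 14), (19, 146, 13)]
205 [(-25, 144, 14), (-14, 144, 14), (-6, 143, 13), (0, 144, 14), (8, 144, 15), (19, 144, 13)]
208 [(-25, 141, 14), (-14, 141, 13), (-6, 141, 14), (0, 142, 15), (8, 141, 13), (19, 141, 14)]
211 [(-26, 139, 14), (-14, 139, 14), (-6, 139, 14), (0, 139, 14), (8, 139, 13), (19, 139, 14)]
214 [(-26, 136, 13), (-14, 136, 14), (-6, 136, 13), (0, 136, 13), (8, 136, 13), (19, 136, 14)]
217 [(-26, 134, 13), (-14, 134, 14), (-6, 134, 14), (0, 134, 14), (8, 134, 13), (20, 134, 14)]
220 [(-26, 131, 14), (-14, 131, 13), (-5, 151, 65), (0, 131, 13), (6, 151, 66), (19, 132, 15)]
223 [(-10, 178, 139), (-6, 178, 140), (-5, 150, 67), (0, 150, 68), (6, 151, 71), (8, 178, 139)]
226 [(-10, 178, 142), (-5, 178, 141), (-5, 150, 72), (0, 150, 71), (5, 151, 76), (7, 178, 142)]
229 [(-10, 178, 145), (-5, 178, 145), (-4, 150, 78), (0, 150, 76), (5, 152, 81), (7, 178, 144)]
cam in tool [ 7.14241291e-02  1.76085216e-04 -1.78840816e-01]
(array([   0,    0,    0,    0,   71,  421, 1169,    0,    7,   50,    0,
          0,    0,    0,    0,   22]), array([0.06, 0.08, 0.1 , 0.12, 0.14, 0.16, 0.18, 0.2 , 0.22, 0.24, 0.26,
       0.28, 0.3 , 0.32, 0.34, 0.36, 0.38]))
```

View pics/d3.png

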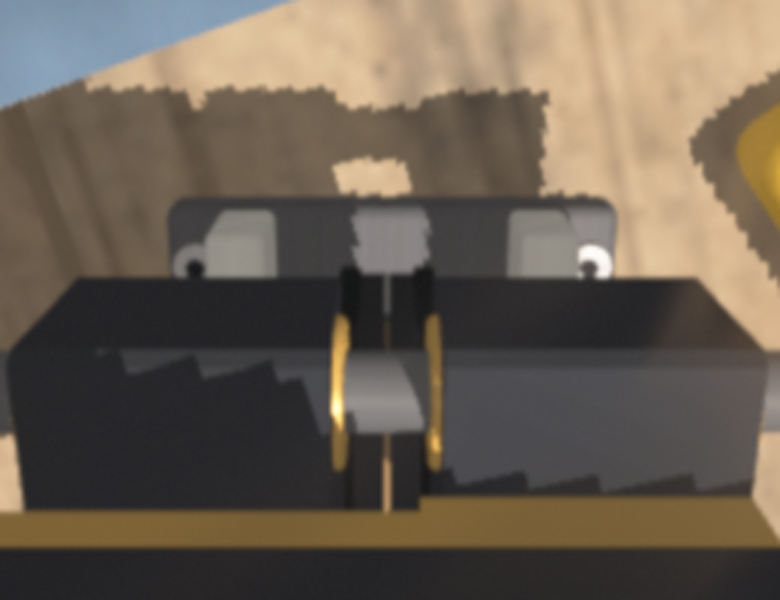

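Again the tips measure z≈0.064–0.065 (row 220) with the TCP reported at 0.047, and the body's lower edge measures about 0.138. So the real tool stands about 36 mm higher than TCP − tip_reach says. I'll go by the camera and descend carefully while watching force.

>>> step_arm(targets=[{"dx":0.001,"dy":0,"dz":0.003,"rx":0,"ry":0,"rz":0},{"dx":0.002,"dy":0,"dz":0.006,"rx":0,"ry":0,"rz":0},{"dx":0.002,"dy":0,"dz":0.009,"rx":0,"ry":0,"rz":0},{"dx":0.002,"dy":0,"dz":0.011,"rx":0,"ry":0,"rz":0},{"dx":0.002,"dy":0,"dz":0.012,"rx":0,"ry":0,"rz":0}])

```text
time: 6.12
position: [0.5432, -0.0603, 0.0349]
tool_rot: [0.789, 0.614, 0.0, 0.0]
ft_force: [0.0, -0.2, 0.0]
grip_width: 0.0005
```

>>> step_arm(targets=[{"dx":0,"dy":0,"dz":0.002,"rx":0,"ry":0,"rz":0},{"dx":0,"dy":0,"dz":0.004,"rx":0,"ry":0,"rz":0},{"dx":0,"dy":0,"dz":0.006,"rx":0,"ry":0,"rz":0},{"dx":0,"dy":0,"dz":0.007,"rx":0,"ry":0,"rz":0},{"dx":0,"dy":0,"dz":0.008,"rx":0,"ry":0,"rz":0}])

```text
time: 6.75
position: [0.5433, -0.0603, 0.0268]
tool_rot: [0.789, 0.614, 0.0, 0.0]
ft_force: [0.7, 0.3, 0.2]
grip_width: 0.0003
```

```bash
python3 st.py e wrist
python3 - <<'E'
from h import *
c=np.load("e_wrist.npz"); W=cloud(c); j=w2j(W)*1000
for v in range(212,232,2): print(v,[(int(a),int(b),int(z*1000)) for (a,b),z in zip(j[v,[225,250,258,270,285]],W[v,[225,250,258,270,285],2])])
cv2.imwrite("pics/e3.png",cv2.resize(c["img"][130:330,130:390],None,fx=3,fy=3,interpolation=cv2.INTER_CUBIC))
E
```

```text
t 6.75 z 0.0268 jig mm [ -0.29 142.45] F jig 0.59 0.48 0.23 v 0.0184
rot err [ 0.03 -0.02 -0.06]
212 [(-23, 146, 13), (-6, 147, 14), (0, 147, 13), (7, 147, 13), (18, 146, 12)]
214 [(-23, 145, 13), (-6, 145, 13), (0, 145, 13), (7, 145, 14), (18, 145, 14)]
216 [(-23, 144, 13), (-6, 144, 13), (0, 144, 14), (7, 144, 14), (18, 144, 13)]
218 [(-23, 143, 14), (-6, 142, 13), (0, 142, 13), (6, 153, 42), (18, 142, 13)]
220 [(-23, 141, 13), (-5, 152, 44), (0, 141, 13), (6, 153, 46), (18, 141, 13)]
222 [(-10, 180, 118), (-5, 152, 47), (0, 152, 45), (6, 153, 49), (8, 180, 119)]
224 [(-10, 179, 119), (-5, 152, 49), (0, 152, 49), (6, 153, 53), (8, 180, 120)]
226 [(-10, 180, 123), (-4, 152, 52), (0, 152, 52), (6, 153, 55), (8, 180, 122)]
228 [(-10, 180, 123), (-4, 152, 55), (0, 152, 56), (6, 154, 59), (7, 179, 123)]
230 [(-10, 180, 125), (-4, 152, 58), (0, 151, 57), (5, 153, 62), (7, 180, 125)]
```

View pics/e3.png

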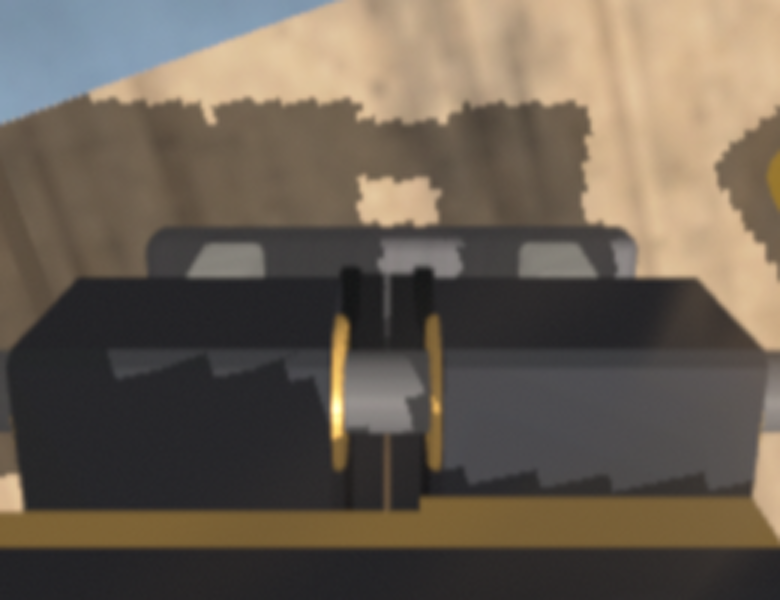

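No contact, even though the stated geometry would put the tips 6 mm inside the steel base. That confirms the offset of about +36 mm, with tips at about 0.043 by the camera. I'll lower 8 mm more and start the approach.

>>> step_arm(targets=[{"dx":0,"dy":0,"dz":0.003,"rx":0,"ry":0,"rz":0},{"dx":-0.002,"dy":0,"dz":0.006,"rx":0,"ry":0,"rz":0},{"dx":-0.004,"dy":0,"dz":0.008,"rx":0,"ry":0,"rz":0},{"dx":-0.006,"dy":0,"dz":0.008,"rx":0,"ry":0,"rz":0},{"dx":-0.008,"dy":0,"dz":0.008,"rx":0,"ry":0,"rz":0}])

```text
time: 7.42
position: [0.5412, -0.0683, 0.0188]
tool_rot: [0.789, 0.614, 0.0, 0.0]
ft_force: [0.4, -0.0, 0.2]
grip_width: 0.0002
```

```bash
python3 st.py f top
```

```text
t 7.42 z 0.0188 jig mm [ -0.32 134.26] F jig 0.35 0.09 0.21 v 0.0297
rot err [ 0.03 -0.02 -0.07]
top slide y range -79.4 111.7 1582
```

>>> step_arm(targets=[{"dx":-0.001,"dy":0,"dz":0,"rx":0,"ry":0,"rz":0},{"dx":-0.003,"dy":0,"dz":0,"rx":0,"ry":0,"rz":0},{"dx":-0.005,"dy":0,"dz":0,"rx":0,"ry":0,"rz":0},{"dx":-0.007,"dy":0,"dz":0,"rx":0,"ry":0,"rz":0},{"dx":-0.008,"dy":0,"dz":0,"rx":0,"ry":0,"rz":0}])

```text
time: 8.1
position: [0.5393, -0.076, 0.0189]
tool_rot: [0.79, 0.614, 0.0, 0.0]
ft_force: [0.9, 3.7, 1.2]
grip_width: 0.0006
```

```bash
python3 st.py g top
```

```text
t 8.1 z 0.0189 jig mm [ -0.3  126.31] F jig -0.08 3.82 1.21 v 0.0163
rot err [ 0.03 -0.04 -0.08]
top slide y range -83.2 103.3 1534
```

Contact: the slide moved to right end y=-83.2, and sliding friction is about 3.8 N.

>>> step_arm(targets=[{"dx":-0.003,"dy":0,"dz":0,"rx":0,"ry":0,"rz":0},{"dx":-0.006,"dy":0,"dz":0,"rx":0,"ry":0,"rz":0},{"dx":-0.009,"dy":0,"dz":0,"rx":0,"ry":0,"rz":0},{"dx":-0.012,"dy":0,"dz":0,"rx":0,"ry":0,"rz":0},{"dx":-0.013,"dy":0,"dz":0,"rx":0,"ry":0,"rz":0}])

```text
time: 8.78
position: [0.536, -0.089, 0.0189]
tool_rot: [0.79, 0.614, 0.0, 0.0]
ft_force: [0.9, 3.5, 1.3]
grip_width: 0.0004
```

```bash
python3 st.py g2 top
```

```text
t 8.78 z 0.0189 jig mm [ -0.3  112.89] F jig 0.0 3.56 1.3 v 0.0132
rot err [ 0.03 -0.03 -0.1 ]
top slide y range -96.7 88.8 1504
```

>>> step_arm(targets=[{"dx":-0.0004,"dy":0,"dz":0,"rx":0,"ry":0,"rz":0},{"dx":-0.0008,"dy":0,"dz":0,"rx":0,"ry":0,"rz":0},{"dx":-0.0012,"dy":0,"dz":0,"rx":0,"ry":0,"rz":0},{"dx":-0.0016,"dy":0,"dz":0,"rx":0,"ry":0,"rz":0},{"dx":-0.002,"dy":0,"dz":0,"rx":0,"ry":0,"rz":0}])

```text
time: 9.45
position: [0.5355, -0.0909, 0.0189]
tool_rot: [0.79, 0.614, 0.0, 0.0]
ft_force: [1.5, 3.9, 1.0]
grip_width: 0.0007
```

```bash
python3 st.py
```

```text
t 9.45 z 0.0189 jig mm [ -0.32 110.86] F jig 0.48 4.11 0.98 v 0.0075
rot err [ 0.03 -0.02 -0.09]
```

>>> step_arm(targets=[{"dx":-0.0003,"dy":0,"dz":0,"rx":0,"ry":0,"rz":0},{"dx":-0.0006,"dy":0,"dz":0,"rx":0,"ry":0,"rz":0},{"dx":-0.0009,"dy":0,"dz":0,"rx":0,"ry":0,"rz":0},{"dx":-0.0012,"dy":0,"dz":0,"rx":0,"ry":0,"rz":0},{"dx":-0.0015,"dy":0,"dz":0,"rx":0,"ry":0,"rz":0}])

```text
time: 10.07
position: [0.5351, -0.0924, 0.0188]
tool_rot: [0.79, 0.614, 0.0, 0.0]
ft_force: [0.0, 3.5, 1.7]
grip_width: 0.0005
```

```bash
python3 st.py
```

```text
t 10.07 z 0.0188 jig mm [ -0.35 109.32] F jig -0.86 3.43 1.67 v 0.0054
rot err [ 0.02 -0.02 -0.1 ]
```

>>> step_arm(targets=[{"dx":-0.0002,"dy":0,"dz":0,"rx":0,"ry":0,"rz":0},{"dx":-0.0004,"dy":0,"dz":0,"rx":0,"ry":0,"rz":0},{"dx":-0.0006,"dy":0,"dz":0,"rx":0,"ry":0,"rz":0},{"dx":-0.0008,"dy":0,"dz":0,"rx":0,"ry":0,"rz":0},{"dx":-0.001,"dy":0,"dz":0,"rx":0,"ry":0,"rz":0}])

```text
time: 10.7
position: [0.5348, -0.0934, 0.0188]
tool_rot: [0.79, 0.614, 0.0, 0.0]
ft_force: [0.1, 3.3, 0.2]
grip_width: 0.0003
```

```bash
python3 st.py
```

```text
t 10.7 z 0.0188 jig mm [ -0.37 108.31] F jig -0.74 3.24 0.17 v 0.0034
rot err [ 0.02 -0.02 -0.09]
```

>>> step_arm(targets=[{"dx":-0.0002,"dy":0,"dz":0,"rx":0,"ry":0,"rz":0},{"dx":-0.0004,"dy":0,"dz":0,"rx":0,"ry":0,"rz":0},{"dx":-0.0006,"dy":0,"dz":0,"rx":0,"ry":0,"rz":0},{"dx":-0.0008,"dy":0,"dz":0,"rx":0,"ry":0,"rz":0},{"dx":-0.001,"dy":0,"dz":0,"rx":0,"ry":0,"rz":0}])

```text
time: 11.32
position: [0.5346, -0.0944, 0.0188]
tool_rot: [0.79, 0.614, 0.0, 0.0]
ft_force: [1.5, 3.0, 1.8]
grip_width: 0.0008
```

```bash
python3 st.py
```

```text
t 11.32 z 0.0188 jig mm [ -0.35 107.32] F jig 0.69 3.31 1.76 v 0.0047
rot err [ 0.03 -0.02 -0.09]
```

>>> step_arm(targets=[{"dx":-0.0002,"dy":0,"dz":0,"rx":0,"ry":0,"rz":0},{"dx":-0.0004,"dy":0,"dz":0,"rx":0,"ry":0,"rz":0},{"dx":-0.0006,"dy":0,"dz":0,"rx":0,"ry":0,"rz":0},{"dx":-0.0008,"dy":0,"dz":0,"rx":0,"ry":0,"rz":0},{"dx":-0.001,"dy":0,"dz":0,"rx":0,"ry":0,"rz":0}])

```text
time: 11.95
position: [0.5344, -0.0952, 0.0189]
tool_rot: [0.79, 0.614, 0.0, -0.0]
ft_force: [1.5, 4.5, 1.1]
grip_width: 0.0006
```

```bash
python3 st.py
```

```text
t 11.95 z 0.0189 jig mm [ -0.33 106.48] F jig 0.33 4.72 1.1 v 0.0029
rot err [ 0.03 -0.04 -0.11]
```

>>> step_arm(targets=[{"dx":-0.0001,"dy":0,"dz":0,"rx":0,"ry":0,"rz":0},{"dx":-0.0003,"dy":0,"dz":0,"rx":0,"ry":0,"rz":0},{"dx":-0.0004,"dy":0,"dz":0,"rx":0,"ry":0,"rz":0},{"dx":-0.0006,"dy":0,"dz":0,"rx":0,"ry":0,"rz":0},{"dx":-0.0007,"dy":0,"dz":0,"rx":0,"ry":0,"rz":0}])

```text
time: 12.58
position: [0.5343, -0.0953, 0.0189]
tool_rot: [0.79, 0.613, 0.001, -0.0]
ft_force: [2.1, 6.7, 1.1]
grip_width: 0.0005
```

```bash
python3 st.py h top
```

```text
t 12.57 z 0.0189 jig mm [ -0.38 106.34] F jig 0.38 7.02 1.07 v 0.0025
rot err [ 0.03 -0.09 -0.14]
top slide y range -103.1 80.3 1466
```

The pin stops it at TCP y=106.35: a 0.7 mm command gave only 0.14 mm of motion at 7 N. The camera puts the slide centre at -3.1, so the pin is at about +10.9. Next I'll back off, cross over the bridge and feel from the other side.

>>> step_arm(targets=[{"dx":0.004,"dy":0,"dz":0,"rx":0,"ry":0,"rz":0},{"dx":0.01,"dy":0,"dz":-0.01,"rx":0,"ry":0,"rz":0},{"dx":0.01,"dy":0,"dz":-0.05,"rx":0,"ry":0,"rz":0},{"dx":0.01,"dy":0,"dz":-0.09,"rx":0,"ry":0,"rz":0},{"dx":0.01,"dy":0,"dz":-0.12,"rx":0,"ry":0,"rz":0}])

```text
time: 13.25
position: [0.5372, -0.0862, 0.1412]
tool_rot: [0.79, 0.614, 0.001, 0.001]
ft_force: [-0.4, -0.6, 0.5]
grip_width: 0.0006
```

```bash
python3 st.py i top;python3 - <<'E'
from h import *
p=j2w(0,-.126)
d=delta([p[0],p[1],.138]); print(p,d[0].round(1),d[1].round(2))
E
```

```text
t 13.25 z 0.1412 jig mm [  0.14 115.9 ] F jig -0.27 -0.7 0.54 v 0.5532
rot err [ 0.16 -0.02 -0.11]
top slide y range -103.1 95.2 1686
[ 0.47769127 -0.32065011] [-241.8   -2.1    6.7] [ 0.54  0.01 -0.1 ]
```

>>> step_arm(targets=[{"dx":-0.05,"dy":0,"dz":0,"rx":0,"ry":0,"rz":0},{"dx":-0.105,"dy":0,"dz":0,"rx":0,"ry":0,"rz":0},{"dx":-0.16,"dy":0,"dz":0,"rx":0,"ry":0,"rz":0},{"dx":-0.215,"dy":0,"dz":0,"rx":0.4,"ry":0,"rz":-0.1},{"dx":-0.242,"dy":0,"dz":0,"rx":0.4,"ry":0,"rz":-0.1}])

```text
time: 13.92
position: [0.4789, -0.3248, 0.1451]
tool_rot: [0.79, 0.613, 0.0, 0.002]
ft_force: [0.5, 1.3, -0.2]
grip_width: 0.0003
```

```bash
python3 st.py j top;python3 - <<'E'
from h import *
p=j2w(0,-.126)
d=delta([p[0],p[1],.019]); print(p,d[0].round(1),d[1].round(2))
E
```

```text
t 13.93 z 0.1451 jig mm [   2.15 -129.73] F jig 0.17 1.41 -0.19 v 0.3244
rot err [ 0.19  0.13 -0.14]
top slide y range -87.1 96.8 1422
[ 0.47769127 -0.32065011] [  7.1  -3.2 126.1] [ 0.25  0.28 -0.2 ]
```

>>> step_arm(targets=[{"dx":0.003,"dy":-0.002,"dz":0.03,"rx":0,"ry":0,"rz":0},{"dx":0.003,"dy":-0.002,"dz":0.07,"rx":0,"ry":0,"rz":0},{"dx":0.003,"dy":-0.002,"dz":0.105,"rx":0.2,"ry":0.2,"rz":-0.2},{"dx":0.003,"dy":-0.002,"dz":0.122,"rx":0.2,"ry":0.2,"rz":-0.2},{"dx":0.003,"dy":-0.002,"dz":0.126,"rx":0.2,"ry":0.2,"rz":-0.2}])

```text
time: 14.6
position: [0.4776, -0.3245, 0.0185]
tool_rot: [0.789, 0.614, -0.0, 0.0]
ft_force: [0.0, 0.0, 0.6]
grip_width: 0.0004
```

```bash
python3 st.py k top wrist;python3 - <<'E'
from h import *
p=j2w(0,-.126)
d=delta([p[0],p[1],.019]); print(p,d[0].round(1),d[1].round(2))
E
```

```text
t 14.6 z 0.0185 jig mm [   0.83 -129.75] F jig 0.0 0.01 0.55 v 0.0587
rot err [-0.03  0.05  0.02]
top slide y range -78.4 96.7 1314
wrist slide y range -104.2 -10.5 16623
[ 0.47769127 -0.32065011] [ 4.3 -1.7  0.6] [0.09 0.11 0.02]
```

View pics/k_top.png

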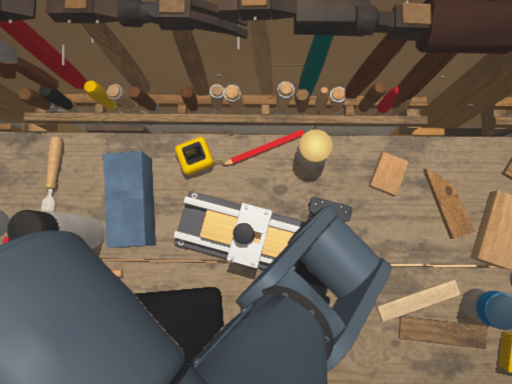

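View pics/k_wrist.png

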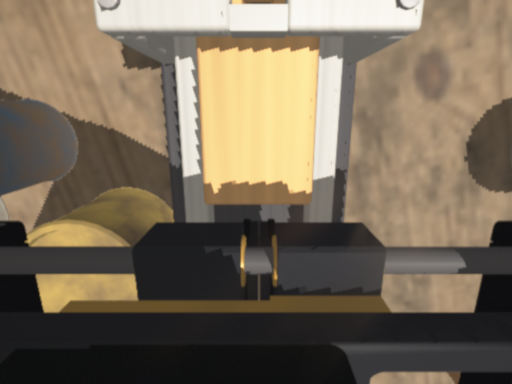

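The wrist view shows the fingertips at (258,222), in the channel in front of the slide's right end. Pushing +y now.

>>> step_arm(targets=[{"dx":0.004,"dy":-0.001,"dz":0,"rx":0,"ry":0,"rz":0},{"dx":0.008,"dy":-0.001,"dz":0,"rx":0,"ry":0,"rz":0},{"dx":0.012,"dy":-0.001,"dz":0,"rx":0,"ry":0,"rz":0},{"dx":0.014,"dy":-0.001,"dz":0,"rx":0,"ry":0,"rz":0},{"dx":0.016,"dy":-0.001,"dz":0,"rx":0,"ry":0,"rz":0}])

```text
time: 15.32
position: [0.4815, -0.3103, 0.0199]
tool_rot: [0.789, 0.615, -0.001, 0.002]
ft_force: [-1.7, -3.2, 0.2]
grip_width: 0.0003
```

```bash
python3 st.py
```

```text
t 15.32 z 0.0199 jig mm [   1.16 -115.04] F jig -0.85 -3.49 0.18 v 0.0237
rot err [0.16 0.21 0.06]
```

>>> step_arm(targets=[{"dx":0.001,"dy":0,"dz":0,"rx":0,"ry":0,"rz":0},{"dx":0.003,"dy":0,"dz":0,"rx":0,"ry":0,"rz":0},{"dx":0.005,"dy":0,"dz":0,"rx":0,"ry":0,"rz":0},{"dx":0.007,"dy":0,"dz":0,"rx":0,"ry":0,"rz":0},{"dx":0.009,"dy":0,"dz":0,"rx":0,"ry":0,"rz":0}])

```text
time: 15.95
position: [0.4838, -0.3016, 0.0198]
tool_rot: [0.789, 0.615, -0.001, 0.002]
ft_force: [-0.1, -3.3, 0.5]
grip_width: 0.0005
```

```bash
python3 st.py l top
```

```text
t 15.95 z 0.0198 jig mm [   1.27 -106.  ] F jig 0.74 -3.22 0.5 v 0.026
rot err [0.17 0.22 0.06]
top slide y range -68.0 106.5 1037
```

>>> step_arm(targets=[{"dx":0.003,"dy":-0.0005,"dz":0,"rx":0,"ry":0,"rz":0},{"dx":0.006,"dy":-0.001,"dz":0,"rx":0,"ry":0,"rz":0},{"dx":0.008,"dy":-0.001,"dz":0,"rx":0,"ry":0,"rz":0},{"dx":0.01,"dy":-0.001,"dz":0,"rx":0,"ry":0,"rz":0},{"dx":0.012,"dy":-0.001,"dz":0,"rx":0,"ry":0,"rz":0}])

```text
time: 16.62
position: [0.4859, -0.2893, 0.0199]
tool_rot: [0.789, 0.615, -0.001, 0.002]
ft_force: [-0.6, -3.1, -0.0]
grip_width: 0.0007
```

```bash
python3 st.py m top wrist
```

```text
t 16.62 z 0.0199 jig mm [  0.28 -93.62] F jig 0.2 -3.17 -0.05 v 0.0253
rot err [0.17 0.21 0.07]
top slide y range -45.8 118.7 1097
wrist slide y range -81.0 -3.0 10122
```

>>> step_arm(targets=[{"dx":0.0004,"dy":0,"dz":0,"rx":0,"ry":0,"rz":0},{"dx":0.0008,"dy":0,"dz":0,"rx":0,"ry":0,"rz":0},{"dx":0.0012,"dy":0,"dz":0,"rx":0,"ry":0,"rz":0},{"dx":0.0016,"dy":0,"dz":0,"rx":0,"ry":0,"rz":0},{"dx":0.002,"dy":0,"dz":0,"rx":0,"ry":0,"rz":0}])

```text
time: 17.35
position: [0.4864, -0.2872, 0.0199]
tool_rot: [0.789, 0.615, -0.0, 0.002]
ft_force: [-0.3, -3.1, 0.5]
grip_width: 0.0004
```

```bash
python3 st.py n top
```

```text
t 17.35 z 0.0199 jig mm [  0.23 -91.39] F jig 0.48 -3.07 0.5 v 0.0045
rot err [0.17 0.19 0.06]
top slide y range -52.1 121.2 1110
```

>>> step_arm(targets=[{"dx":0.0003,"dy":0,"dz":0,"rx":0,"ry":0,"rz":0},{"dx":0.0006,"dy":0,"dz":0,"rx":0,"ry":0,"rz":0},{"dx":0.0009,"dy":0,"dz":0,"rx":0,"ry":0,"rz":0},{"dx":0.0012,"dy":0,"dz":0,"rx":0,"ry":0,"rz":0},{"dx":0.0014,"dy":0,"dz":0,"rx":0,"ry":0,"rz":0}])

```text
time: 18.02
position: [0.4868, -0.2857, 0.0199]
tool_rot: [0.789, 0.615, -0.0, 0.002]
ft_force: [-0.2, -2.8, 0.6]
grip_width: 0.0002
```

```bash
python3 st.py
```

```text
t 18.02 z 0.0199 jig mm [  0.22 -89.9 ] F jig 0.49 -2.74 0.64 v 0.003
rot err [0.17 0.19 0.07]
```

>>> step_arm(targets=[{"dx":0.0002,"dy":0,"dz":0,"rx":0,"ry":0,"rz":0},{"dx":0.0004,"dy":0,"dz":0,"rx":0,"ry":0,"rz":0},{"dx":0.0006,"dy":0,"dz":0,"rx":0,"ry":0,"rz":0},{"dx":0.0008,"dy":0,"dz":0,"rx":0,"ry":0,"rz":0},{"dx":0.001,"dy":0,"dz":0,"rx":0,"ry":0,"rz":0}])

```text
time: 18.65
position: [0.487, -0.2847, 0.0199]
tool_rot: [0.789, 0.615, -0.0, 0.002]
ft_force: [-0.7, -3.1, 1.8]
grip_width: 0.0005
```

```bash
python3 st.py
```

```text
t 18.65 z 0.0199 jig mm [  0.24 -88.88] F jig 0.05 -3.17 1.83 v 0.0045
rot err [0.17 0.19 0.07]
```

>>> step_arm(targets=[{"dx":0.0002,"dy":0,"dz":0,"rx":0,"ry":0,"rz":0},{"dx":0.0004,"dy":0,"dz":0,"rx":0,"ry":0,"rz":0},{"dx":0.0006,"dy":0,"dz":0,"rx":0,"ry":0,"rz":0},{"dx":0.0008,"dy":0,"dz":0,"rx":0,"ry":0,"rz":0},{"dx":0.0009,"dy":0,"dz":0,"rx":0,"ry":0,"rz":0}])

```text
time: 19.27
position: [0.4873, -0.2838, 0.0199]
tool_rot: [0.789, 0.615, -0.0, 0.002]
ft_force: [-1.4, -3.1, 0.4]
grip_width: 0.0
```

```bash
python3 st.py
```

```text
t 19.27 z 0.0199 jig mm [  0.25 -87.97] F jig -0.55 -3.34 0.44 v 0.0024
rot err [0.17 0.19 0.07]
```

>>> step_arm(targets=[{"dx":0.0002,"dy":0,"dz":0,"rx":0,"ry":0,"rz":0},{"dx":0.0004,"dy":0,"dz":0,"rx":0,"ry":0,"rz":0},{"dx":0.0006,"dy":0,"dz":0,"rx":0,"ry":0,"rz":0},{"dx":0.0008,"dy":0,"dz":0,"rx":0,"ry":0,"rz":0},{"dx":0.0008,"dy":0,"dz":0,"rx":0,"ry":0,"rz":0}])

```text
time: 19.9
position: [0.4875, -0.283, 0.0199]
tool_rot: [0.789, 0.615, -0.0, 0.002]
ft_force: [-0.5, -3.0, 0.2]
grip_width: 0.0005
```

```bash
python3 st.py o top
```

```text
t 19.9 z 0.0199 jig mm [  0.24 -87.12] F jig 0.27 -3.0 0.15 v 0.002
rot err [0.17 0.19 0.07]
top slide y range -47.8 125.6 1126
```

>>> step_arm(targets=[{"dx":0.0002,"dy":0,"dz":0,"rx":0,"ry":0,"rz":0},{"dx":0.0004,"dy":0,"dz":0,"rx":0,"ry":0,"rz":0},{"dx":0.0006,"dy":0,"dz":0,"rx":0,"ry":0,"rz":0},{"dx":0.0008,"dy":0,"dz":0,"rx":0,"ry":0,"rz":0},{"dx":0.0008,"dy":0,"dz":0,"rx":0,"ry":0,"rz":0}])

```text
time: 20.58
position: [0.4876, -0.2826, 0.0199]
tool_rot: [0.789, 0.615, -0.001, 0.002]
ft_force: [-1.1, -5.0, 1.5]
grip_width: 0.0004
```

```bash
python3 st.py
```

```text
t 20.57 z 0.0199 jig mm [  0.31 -86.67] F jig 0.14 -5.07 1.48 v 0.0012
rot err [0.18 0.22 0.08]
```

>>> step_arm(targets=[{"dx":0.0001,"dy":0,"dz":0,"rx":0,"ry":0,"rz":0},{"dx":0.0003,"dy":0,"dz":0,"rx":0,"ry":0,"rz":0},{"dx":0.0004,"dy":0,"dz":0,"rx":0,"ry":0,"rz":0},{"dx":0.0006,"dy":0,"dz":0,"rx":0,"ry":0,"rz":0},{"dx":0.0006,"dy":0,"dz":0,"rx":0,"ry":0,"rz":0}])

```text
time: 21.2
position: [0.4877, -0.2826, 0.0199]
tool_rot: [0.789, 0.615, -0.001, 0.003]
ft_force: [-3.2, -6.4, -0.4]
grip_width: 0.0007
```

```bash
python3 st.py p top
```

```text
t 21.2 z 0.0199 jig mm [  0.38 -86.61] F jig -1.49 -6.94 -0.36 v 0.0016
rot err [0.19 0.26 0.1 ]
top slide y range -47.3 126.1 1133
```

The second stop is at TCP y=-86.63 (6.9 N, and almost no motion for 0.6 mm commanded). The midpoint of the two stops puts the pin at 9.86 in telemetry coordinates. To centre the slide from the left, the TCP must end at 106.35+14 = 120.35. Crossing back now.

>>> step_arm(targets=[{"dx":-0.004,"dy":0,"dz":0,"rx":0,"ry":0,"rz":0},{"dx":-0.01,"dy":0,"dz":-0.01,"rx":0,"ry":0,"rz":0},{"dx":-0.01,"dy":0,"dz":-0.05,"rx":0,"ry":0,"rz":0},{"dx":-0.01,"dy":0,"dz":-0.09,"rx":0,"ry":0,"rz":0},{"dx":-0.01,"dy":0,"dz":-0.12,"rx":0,"ry":0,"rz":0}])

```text
time: 21.88
position: [0.4852, -0.2913, 0.1421]
tool_rot: [0.789, 0.615, -0.0, 0.003]
ft_force: [-0.4, -0.7, -0.4]
grip_width: 0.0004
```

```bash
python3 st.py q top;python3 - <<'E'
from h import *
p=j2w(0,.146)
d=delta([p[0],p[1],.138]); print(p,d[0].round(1),d[1].round(2))
E
```

```text
t 21.88 z 0.1421 jig mm [  0.12 -95.73] F jig -0.24 -0.75 -0.45 v 0.5328
rot err [0.26 0.24 0.09]
top slide y range -19.8 125.9 1156
[ 0.54441488 -0.05696098] [242.8  -1.9   5.9] [0.6  0.42 0.1 ]
```

>>> step_arm(targets=[{"dx":0.05,"dy":0,"dz":0,"rx":0,"ry":0,"rz":0},{"dx":0.105,"dy":0,"dz":0,"rx":0,"ry":0,"rz":0},{"dx":0.16,"dy":0,"dz":0,"rx":0,"ry":0,"rz":0},{"dx":0.215,"dy":0,"dz":0,"rx":0.3,"ry":0.3,"rz":0},{"dx":0.242,"dy":0,"dz":0,"rx":0.3,"ry":0.3,"rz":0}])

```text
time: 22.55
position: [0.5457, -0.0549, 0.144]
tool_rot: [0.788, 0.616, 0.001, 0.002]
ft_force: [0.1, -0.4, -0.2]
grip_width: 0.0006
```

```bash
python3 st.py r top;python3 - <<'E'
from h import *
p=j2w(-.0003,.146)
d=delta([p[0],p[1],.019]); print(p,d[0].round(1),d[1].round(2))
E
```

```text
t 22.55 z 0.144 jig mm [  0.72 148.32] F jig 0.15 -0.39 -0.2 v 0.3897
rot err [0.22 0.05 0.24]
top slide y range -74.1 124.1 1697
[ 0.54412404 -0.05688739] [ -4.7  -1.3 125. ] [ 0.22 -0.06  0.28]
```

>>> step_arm(targets=[{"dx":-0.002,"dy":-0.001,"dz":0.03,"rx":0,"ry":0,"rz":0},{"dx":-0.002,"dy":-0.001,"dz":0.07,"rx":0,"ry":0,"rz":0},{"dx":-0.002,"dy":-0.001,"dz":0.105,"rx":0.2,"ry":0,"rz":0.2},{"dx":-0.002,"dy":-0.001,"dz":0.122,"rx":0.2,"ry":0,"rz":0.2},{"dx":-0.002,"dy":-0.001,"dz":0.125,"rx":0.2,"ry":0,"rz":0.2}])

```text
time: 23.22
position: [0.5444, -0.0543, 0.0183]
tool_rot: [0.789, 0.615, -0.0, -0.001]
ft_force: [0.3, -0.4, 0.3]
grip_width: 0.0006
```

```bash
python3 st.py s top
```

```text
t 23.23 z 0.0183 jig mm [ -0.69 148.62] F jig 0.41 -0.29 0.33 v 0.0447
rot err [-0.1  -0.07  0.06]
top slide y range -74.1 123.7 1662
```

>>> step_arm(targets=[{"dx":-0.004,"dy":0,"dz":0,"rx":0,"ry":0,"rz":0},{"dx":-0.008,"dy":0,"dz":0,"rx":0,"ry":0,"rz":0},{"dx":-0.012,"dy":0,"dz":0,"rx":0,"ry":0,"rz":0},{"dx":-0.015,"dy":0,"dz":0,"rx":0,"ry":0,"rz":0},{"dx":-0.018,"dy":0,"dz":0,"rx":0,"ry":0,"rz":0}])

```text
time: 23.9
position: [0.541, -0.0715, 0.0193]
tool_rot: [0.789, 0.615, 0.001, -0.0]
ft_force: [1.5, 3.6, 3.2]
grip_width: 0.0003
```

```bash
python3 st.py t top
```

```text
t 23.9 z 0.0193 jig mm [  0.25 131.05] F jig 0.61 3.89 3.17 v 0.0447
rot err [ 0.04 -0.11  0.04]
top slide y range -78.4 108.8 1523
```

>>> step_arm(targets=[{"dx":-0.002,"dy":0,"dz":0,"rx":0,"ry":0,"rz":0},{"dx":-0.004,"dy":0,"dz":0,"rx":0,"ry":0,"rz":0},{"dx":-0.006,"dy":0,"dz":0,"rx":0,"ry":0,"rz":0},{"dx":-0.007,"dy":0,"dz":0,"rx":0,"ry":0,"rz":0},{"dx":-0.008,"dy":0,"dz":0,"rx":0,"ry":0,"rz":0}])

```text
time: 24.58
position: [0.5388, -0.0797, 0.0191]
tool_rot: [0.789, 0.615, 0.001, -0.0]
ft_force: [1.8, 4.1, 3.4]
grip_width: 0.0006
```

```bash
python3 st.py u top
```

```text
t 24.57 z 0.0191 jig mm [  0.17 122.59] F jig 0.71 4.44 3.39 v 0.0153
rot err [ 0.03 -0.09  0.05]
top slide y range -87.2 100.5 1528
```

Now 2.2 mm more, slowly.

>>> step_arm(targets=[{"dx":-0.0005,"dy":0,"dz":0,"rx":0,"ry":0,"rz":0},{"dx":-0.001,"dy":0,"dz":0,"rx":0,"ry":0,"rz":0},{"dx":-0.0015,"dy":0,"dz":0,"rx":0,"ry":0,"rz":0},{"dx":-0.0019,"dy":0,"dz":0,"rx":0,"ry":0,"rz":0},{"dx":-0.0021,"dy":0,"dz":0,"rx":0,"ry":0,"rz":0}])

```text
time: 25.25
position: [0.5383, -0.0819, 0.0191]
tool_rot: [0.789, 0.615, 0.001, -0.0]
ft_force: [0.7, 3.6, 3.0]
grip_width: 0.0003
```

```bash
python3 st.py v top
```

```text
t 25.25 z 0.0191 jig mm [  0.18 120.36] F jig -0.19 3.62 3.02 v 0.0033
rot err [ 0.03 -0.08  0.05]
top slide y range -89.3 96.4 1523
```

The slide's right end is at -89.3, against -89.1 predicted for the middle. Backing off and going over to the cap.

>>> step_arm(targets=[{"dx":0.004,"dy":0,"dz":0,"rx":0,"ry":0,"rz":0},{"dx":0.01,"dy":0,"dz":-0.01,"rx":0,"ry":0,"rz":0},{"dx":0.01,"dy":0,"dz":-0.05,"rx":0,"ry":0,"rz":0},{"dx":0.01,"dy":0,"dz":-0.09,"rx":0,"ry":0,"rz":0},{"dx":0.01,"dy":0,"dz":-0.12,"rx":0,"ry":0,"rz":0}])

```text
time: 25.92
position: [0.541, -0.0725, 0.1413]
tool_rot: [0.789, 0.615, 0.001, 0.001]
ft_force: [1.0, -0.5, 0.3]
grip_width: 0.0005
```

```bash
python3 st.py w top;python3 - <<'E'
from h import *
p=j2w(0,.0103)
d=delta([p[0],p[1],.135]); print(p,d[0].round(1),d[1].round(2))
E
```

```text
t 25.93 z 0.1413 jig mm [  0.52 130.06] F jig 1.13 -0.25 0.31 v 0.5513
rot err [ 0.13 -0.03  0.08]
top slide y range -89.2 108.9 1729
[ 0.51112667 -0.18851471] [-119.7   -3.2    9.7] [ 0.51 -0.    0.09]
```

>>> step_arm(targets=[{"dx":-0.035,"dy":0,"dz":0,"rx":0,"ry":0,"rz":0},{"dx":-0.075,"dy":0,"dz":0,"rx":0,"ry":0,"rz":0},{"dx":-0.105,"dy":-0.001,"dz":0,"rx":0.4,"ry":0,"rz":0},{"dx":-0.118,"dy":-0.001,"dz":0,"rx":0.4,"ry":0,"rz":0},{"dx":-0.12,"dy":-0.001,"dz":0,"rx":0.4,"ry":0,"rz":0}])

```text
time: 26.6
position: [0.5129, -0.1896, 0.1447]
tool_rot: [0.789, 0.614, 0.001, 0.001]
ft_force: [-0.2, 0.5, -0.2]
grip_width: 0.0003
```

```bash
python3 st.py x wrist;python3 - <<'E'
from h import *
p=j2w(0,.0103)
d=delta([p[0],p[1],.105]); print(p,d[0].round(1),d[1].round(2))
E
```

```text
t 26.6 z 0.1447 jig mm [1.96 9.72] F jig -0.34 0.4 -0.19 v 0.0251
rot err [ 0.1  -0.01  0.02]
wrist slide y range 24.1 108.9 4999
[ 0.51112667 -0.18851471] [ 0.1 -1.9 39.7] [ 0.09 -0.02  0.07]
```

View pics/x_wrist.png

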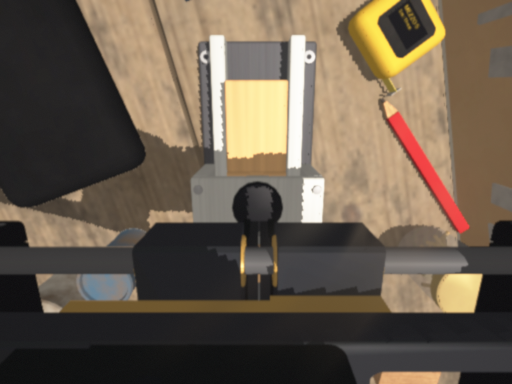

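The fingertips (258,225) sit centred over the black cap (258,203). Descending to just above it; contact is expected at reported z≈0.093.

>>> step_arm(targets=[{"dx":0,"dy":-0.002,"dz":0.012,"rx":0,"ry":0,"rz":0},{"dx":0,"dy":-0.002,"dz":0.024,"rx":0,"ry":0,"rz":0},{"dx":0,"dy":-0.002,"dz":0.034,"rx":0,"ry":0,"rz":0},{"dx":0,"dy":-0.002,"dz":0.04,"rx":0,"ry":0,"rz":0},{"dx":0,"dy":-0.002,"dz":0.042,"rx":0,"ry":0,"rz":0}])

```text
time: 27.28
position: [0.5109, -0.1884, 0.102]
tool_rot: [0.789, 0.615, 0.0, 0.0]
ft_force: [-0.4, 0.6, -0.4]
grip_width: 0.0001
```

```bash
python3 st.py
```

```text
t 27.27 z 0.102 jig mm [-0.28 10.35] F jig -0.53 0.44 -0.42 v 0.0323
rot err [ 0.04 -0.03  0.07]
```

>>> step_arm(targets=[{"dx":0,"dy":0,"dz":0.001,"rx":0,"ry":0,"rz":0},{"dx":0,"dy":0,"dz":0.002,"rx":0,"ry":0,"rz":0},{"dx":0,"dy":0,"dz":0.003,"rx":0,"ry":0,"rz":0},{"dx":0,"dy":0,"dz":0.004,"rx":0,"ry":0,"rz":0},{"dx":0,"dy":0,"dz":0.005,"rx":0,"ry":0,"rz":0}])

```text
time: 27.9
position: [0.5109, -0.1884, 0.097]
tool_rot: [0.789, 0.615, 0.0, 0.0]
ft_force: [0.9, 0.4, 0.7]
grip_width: 0.0003
```

```bash
python3 st.py
```

```text
t 27.9 z 0.097 jig mm [-0.23 10.31] F jig 0.82 0.59 0.68 v 0.0191
rot err [ 0.05 -0.03  0.07]
```

>>> step_arm(targets=[{"dx":0,"dy":0,"dz":0.001,"rx":0,"ry":0,"rz":0},{"dx":0,"dy":0,"dz":0.002,"rx":0,"ry":0,"rz":0},{"dx":0,"dy":0,"dz":0.003,"rx":0,"ry":0,"rz":0},{"dx":0,"dy":0,"dz":0.004,"rx":0,"ry":0,"rz":0},{"dx":0,"dy":0,"dz":0.004,"rx":0,"ry":0,"rz":0}])

```text
time: 28.52
position: [0.5109, -0.1884, 0.0932]
tool_rot: [0.789, 0.615, 0.0, 0.0]
ft_force: [-0.4, 0.2, 2.4]
grip_width: 0.0004
```

```bash
python3 st.py y top
```

```text
t 28.52 z 0.0932 jig mm [-0.2  10.32] F jig -0.42 0.11 2.37 v 0.0019
rot err [ 0.05 -0.03  0.08]
top slide y range -89.5 -30.1 313
```

Contact at about 0.0935, as expected. Pressing slowly; the slot's floor would stop it after 3 mm.

>>> step_arm(targets=[{"dx":0,"dy":0,"dz":0.0005,"rx":0,"ry":0,"rz":0},{"dx":0,"dy":0,"dz":0.001,"rx":0,"ry":0,"rz":0},{"dx":0,"dy":0,"dz":0.0015,"rx":0,"ry":0,"rz":0},{"dx":0,"dy":0,"dz":0.002,"rx":0,"ry":0,"rz":0},{"dx":0,"dy":0,"dz":0.0025,"rx":0,"ry":0,"rz":0}])

```text
time: 29.2
position: [0.5109, -0.1885, 0.0907]
tool_rot: [0.789, 0.615, 0.0, 0.0]
ft_force: [-0.1, 1.4, 3.7]
grip_width: 0.0006
```

```bash
python3 st.py
```

```text
t 29.2 z 0.0907 jig mm [-0.22 10.31] F jig -0.4 1.33 3.73 v 0.0074
rot err [ 0.05 -0.03  0.08]
```

>>> step_arm(targets=[{"dx":0,"dy":0,"dz":0.0005,"rx":0,"ry":0,"rz":0},{"dx":0,"dy":0,"dz":0.001,"rx":0,"ry":0,"rz":0},{"dx":0,"dy":0,"dz":0.0015,"rx":0,"ry":0,"rz":0},{"dx":0,"dy":0,"dz":0.002,"rx":0,"ry":0,"rz":0},{"dx":0,"dy":0,"dz":0.002,"rx":0,"ry":0,"rz":0}])

```text
time: 29.82
position: [0.5109, -0.1885, 0.0886]
tool_rot: [0.789, 0.615, 0.0, 0.0]
ft_force: [0.4, 1.0, 2.8]
grip_width: 0.0003
```

```bash
python3 st.py
```

```text
t 29.82 z 0.0886 jig mm [-0.21 10.31] F jig 0.16 1.08 2.78 v 0.0017
rot err [ 0.05 -0.03  0.07]
```

Nearly 5 mm in at about 3–4 N, past the 3 mm floor depth, so it has entered the hole. Pressing on to home.

>>> step_arm(targets=[{"dx":0,"dy":0,"dz":0.001,"rx":0,"ry":0,"rz":0},{"dx":0,"dy":0,"dz":0.002,"rx":0,"ry":0,"rz":0},{"dx":0,"dy":0,"dz":0.003,"rx":0,"ry":0,"rz":0},{"dx":0,"dy":0,"dz":0.004,"rx":0,"ry":0,"rz":0},{"dx":0,"dy":0,"dz":0.005,"rx":0,"ry":0,"rz":0}])

```text
time: 30.45
position: [0.5109, -0.1884, 0.0835]
tool_rot: [0.789, 0.615, 0.0, 0.0]
ft_force: [-0.3, 0.5, 3.3]
grip_width: 0.0007
```

>>> step_arm(targets=[{"dx":0,"dy":0,"dz":0.0005,"rx":0,"ry":0,"rz":0},{"dx":0,"dy":0,"dz":0.001,"rx":0,"ry":0,"rz":0},{"dx":0,"dy":0,"dz":0.0015,"rx":0,"ry":0,"rz":0},{"dx":0,"dy":0,"dz":0.002,"rx":0,"ry":0,"rz":0},{"dx":0,"dy":0,"dz":0.002,"rx":0,"ry":0,"rz":0}])

```text
time: 31.08
position: [0.511, -0.1885, 0.0822]
tool_rot: [0.789, 0.615, 0.0, 0.0]
ft_force: [-1.5, 0.7, 8.6]
grip_width: 0.0005
```

```bash
python3 st.py
```

```text
t 31.07 z 0.0822 jig mm [-0.18 10.3 ] F jig -1.6 0.31 8.63 v 0.002
rot err [ 0.06 -0.02  0.08]
```

>>> step_arm(targets=[{"dx":0,"dy":0,"dz":0.0005,"rx":0,"ry":0,"rz":0},{"dx":0,"dy":0,"dz":0.001,"rx":0,"ry":0,"rz":0},{"dx":0,"dy":0,"dz":0.0015,"rx":0,"ry":0,"rz":0},{"dx":0,"dy":0,"dz":0.002,"rx":0,"ry":0,"rz":0},{"dx":0,"dy":0,"dz":0.002,"rx":0,"ry":0,"rz":0}])

```text
time: 31.7
position: [0.511, -0.1885, 0.0821]
tool_rot: [0.789, 0.615, 0.001, 0.001]
ft_force: [-3.4, 1.7, 17.3]
grip_width: 0.0004
```

```bash
python3 st.py
```

```text
t 31.7 z 0.0821 jig mm [-0.11 10.29] F jig -3.71 0.85 17.29 v 0.0016
rot err [0.11 0.   0.1 ]
```

>>> step_arm(targets=[{"dx":0,"dy":0,"dz":-0.01,"rx":0,"ry":0,"rz":0},{"dx":0,"dy":0,"dz":-0.03,"rx":0,"ry":0,"rz":0},{"dx":0,"dy":0,"dz":-0.06,"rx":0,"ry":0,"rz":0},{"dx":0.03,"dy":0,"dz":-0.09,"rx":0,"ry":0,"rz":0},{"dx":0.06,"dy":0,"dz":-0.11,"rx":0,"ry":0,"rz":0}])

```text
time: 32.33
position: [0.5262, -0.1302, 0.1934]
tool_rot: [0.789, 0.614, 0.001, 0.002]
ft_force: [0.4, -0.4, -0.7]
grip_width: 0.0005
```

>>> step_arm(targets=[{"dx":0.03,"dy":0,"dz":-0.02,"rx":0,"ry":0,"rz":0},{"dx":0.06,"dy":0,"dz":-0.04,"rx":0,"ry":0,"rz":0},{"dx":0.08,"dy":0,"dz":-0.05,"rx":0,"ry":0,"rz":0},{"dx":0.085,"dy":0,"dz":-0.05,"rx":0,"ry":0,"rz":0},{"dx":0.085,"dy":0,"dz":-0.05,"rx":0,"ry":0,"rz":0}])

```text
time: 32.95
position: [0.5462, -0.0478, 0.2424]
tool_rot: [0.789, 0.615, 0.0, 0.001]
ft_force: [-0.9, -0.8, -0.4]
grip_width: 0.0004
```

```bash
python3 st.py z top wrist
python3 - <<'E'
from h import *
for n in("z_top","z_wrist"):
    c=np.load(n+".npz");W=cloud(c);j=w2j(W)*1000;r=c["img"].astype(int).max(-1)
    m=(abs(j[...,0])<30)&(abs(j[...,1])<45)&(W[...,2]>.090)&(W[...,2]<.13)&(r<110)
    print(n,m.sum(),np.nanmedian(W[m][:,2]),j[m].mean(0))
c=np.load("z_top.npz");cv2.imwrite("pics/zt.png",cv2.resize(c["img"][100:320,100:380],None,fx=2.5,fy=2.5))
E
```

```text
t 32.95 z 0.2424 jig mm [ -0.47 155.28] F jig -0.63 -0.99 -0.37 v 0.0163
rot err [0.11 0.04 0.04]
top slide y range -89.4 110.4 1745
wrist slide y range 85.4 110.0 558
z_top 323 0.09911948970405227 [-0.4091264  10.31518275]
z_wrist 2 0.09805917226888744 [-0.35753368 -3.36607689]
```

View pics/zt.png

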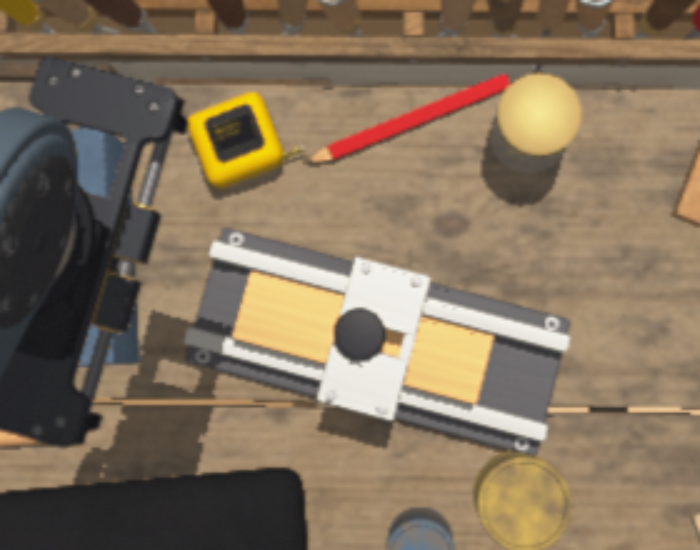

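The cap top measures 0.099 m (about 0.111 before), so the pin is down 12 mm. The view shows the cap at (360,333) on the bridge, the tape, pencil and jar in their original places, and the arm clear of everything. Handing in.

```bash
python3 -c "
from rig import robot
print(robot.hand_in())"
```

```text
the job is handed in; nothing more can be done
None
```

The index pin is pressed home in the slide's hole, and the job was handed in at about 33 s of the 61 s allowed.

- **Feeling for the pin:** I pushed the slide from the left until the pin stopped it (TCP y = 106.35 mm in jig axes). Then I pushed from the right until it stopped again (TCP y = −86.6 mm). Sliding took about 3–4 N, and I stopped at about 7 N on each side.
- **Centring:** I moved the slide back 14 mm from the left. The camera put its right end at −89.3 mm, against −89.1 mm predicted.
- **Pressing the pin:** It went past the slot floor at about 3–4 N and came to a firm stop 12 mm down. I confirmed the stop at 17 N.
- **Last checks:** The cap top measured 99 mm by camera (98 expected, and it read about 1 mm high before pressing). The slide is centred under the pin, which stands about 10 mm to the left of the bridge's middle. The tape, pencil and jar look unmoved and the arm is clear of everything.

**What disagreed:**
- The fingertips really stood about 36 mm higher than the reported TCP and `tip_reach` imply. My first low approach passed over the slide without touching anything. I found the offset with the wrist camera and allowed for it afterwards.
- Two early move calls were refused because their rows lacked the rotation values. Nothing moved because of them.

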